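Build up the three-tier petit-four stand on the cake turntable

TASK

Build the white petit-four stand on the cake turntable from the bottom up, one piece at a time: the largest plate first, then the middle one, then the smallest, and the finial on top. Seat each piece fully down over the spigot of the one below, upright, and let go of it before taking the next; do not drop any piece, and leave the two glass bowls and the spatula where they lie.

Things in the scene. Friction and masses are not known exactly. Their poses are not given: they have to be found in the camera images.
- turntable: low metal cake turntable, fixed (does not turn): bare aluminium disc 170 mm wide, flat top at 30 mm, with a central spigot 22 mm wide tapering to 14, from 30 to 40 mm high. Origin: centre of its underside, z up. A piece seated on it has its origin 30 mm above this one.
- large_tier: Large tier, white ceramic, about 420 g: round plate 140 mm wide with central column. Origin: centre of underside, z up. Heights: foot ring 0-12 mm (54 mm wide; socket in it 30 mm wide, 12 deep), plate 12-18, rim to 19, column 40 mm wide 18-60 (grip here), spigot 22 mm wide tapering to 14, 60-70. The next piece's socket goes over the spigot (4 mm play); its foot rests on the column, origin 60 mm above this one.
- medium_tier: Middle tier, white ceramic, about 300 g: round plate 110 mm wide with central column. Origin: centre of underside, z up. Heights: foot ring 0-12 mm (54 mm wide; socket in it 30 mm wide, 12 deep), plate 12-18, rim to 19, column 40 mm wide 18-60 (grip here), spigot 22 mm wide tapering to 14, 60-70. The next piece's socket goes over the spigot (4 mm play); its foot rests on the column, origin 60 mm above this one.
- small_tier: Small tier, white ceramic, about 200 g: round plate 84 mm wide with central column. Origin: centre of underside, z up. Heights: foot ring 0-12 mm (54 mm wide; socket in it 30 mm wide, 12 deep), plate 12-18, rim to 19, column 40 mm wide 18-60 (grip here), spigot 22 mm wide tapering to 14, 60-70. The next piece's socket goes over the spigot (4 mm play); its foot rests on the column, origin 60 mm above this one.
- finial: Finial that crowns the stand: white ceramic, no plate; 61 mm tall, about 130 g. Origin: centre of the underside, z up, round. Foot ring 54 mm outer diameter from 0 to 18 mm, its socket 30 mm in diameter and 12 mm deep; body 40 mm in diameter from 18 to 44 mm (grip here), rounding to a point at 61 mm.
- glass_bowl: bystander: small clear glass bowl, 84 mm across, 45 mm high, loose; origin at centre of underside. Not part of the stand.
- amber_dish: bystander: small amber glass bowl, 84 mm across, 50 mm high, loose; origin at centre of underside. Not part of the stand.
- palette_knife: bystander: flat spatula about 200 mm long lying on the bench, loose, handle towards its own -x; origin mid-length on its underside. Not part of the stand.
Mind the look-alikes: they are no part of the job. Leave any blue look-alike of the finial alone. Leave any purple look-alike of the medium_tier alone.

How it is judged (in metres and radians):
On the way, in this order (a step that is already met when the one before it is completed fails the run):
1. the large tier is seated on the turntable and released (horizontal distance between large_tier and turntable below 0.008 m and z of large_tier in the frame of turntable between 0.026 and 0.034 m and angle between large_tier's own z axis and vertical below 0.07 rad and contact force between the fingers and large_tier below 0.2 N), for 0.2 s.
2. the middle tier is seated on the large tier and released (horizontal distance between medium_tier and large_tier below 0.008 m and z of medium_tier in the frame of large_tier between 0.056 and 0.064 m and angle between medium_tier's own z axis and vertical below 0.07 rad and contact force between the fingers and medium_tier below 0.2 N), for 0.2 s.
3. the small tier is seated on the middle tier and released (horizontal distance between small_tier and medium_tier below 0.008 m and z of small_tier in the frame of medium_tier between 0.056 and 0.064 m and angle between small_tier's own z axis and vertical below 0.07 rad and contact force between the fingers and small_tier below 0.2 N), for 0.2 s.
4. the finial is seated on the small tier and released (horizontal distance between finial and small_tier below 0.008 m and z of finial in the frame of small_tier between 0.056 and 0.064 m and angle between finial's own z axis and vertical below 0.07 rad and contact force between the fingers and finial below 0.2 N), for 0.2 s.
At the end, for the whole second after the job is handed in: The large tier sits on the turntable, the middle tier on the large, the small on the middle and the finial on the small, each within 8 mm of the centre and 4 mm of the seated height over the piece below, tilted less than 4 degrees, all released and at rest (all of step 1 and all of step 2 and all of step 3 and all of step 4 and linear speed of each of large_tier, medium_tier, small_tier, finial below 0.02 m/s and angular speed of each of large_tier, medium_tier, small_tier, finial below 0.1 rad/s); the robot touches nothing.
It fails at once if the glass bowl is pushed more than 30 mm (distance of glass_bowl from where it was at the start of the episode above 0.03 m).
It fails at once if the amber bowl is pushed more than 30 mm (distance of amber_dish from where it was at the start of the episode above 0.03 m).
It fails at once if the spatula is pushed more than 30 mm (distance of palette_knife from where it was at the start of the episode above 0.03 m).
It fails at once if a piece of the stand is dropped (moves faster than 0.5 m/s while not held: a fall of about 13 mm) ((contact force between the fingers and large_tier below 0.01 N and linear speed of large_tier above 0.5 m/s) or (contact force between the fingers and medium_tier below 0.01 N and linear speed of medium_tier above 0.5 m/s) or (contact force between the fingers and small_tier below 0.01 N and linear speed of small_tier above 0.5 m/s) or (contact force between the fingers and finial below 0.01 N and linear speed of finial above 0.5 m/s)).
It also fails if it takes over 112 s, if anything falls off the work surface, if the arm or the gripper's body presses on something with over 40 N, if the wrist force passes 120 N, or if a joint passes its speed limit or range.

ROBOT

A 6-joint arm with a two-finger parallel gripper is mounted at the origin on the work surface. World frame = base frame: x ahead of the robot, y to its left, z up, the work surface at z = 0. Lengths are in mm, angles in rad, forces in N, time in s.
With the tool pointing down it reaches from about 375 to 750 mm from the base axis. Payload 9 kg.
Tool frame: the origin (TCP) lies at the very end of the fingers, on their centre line; the grasp point (between the pads) lies 19 mm behind it (robot.grip_depth is the distance from the TCP to the grasp point, in mm); z points along the fingers, y is the direction in which the jaws open and shut (so a half turn about z gives the same grasp; the last joint's range is limited). The gripper opens to 85 mm and grips with 20 to 120 N. Pads are 22 mm wide; open, the fingers measure 114 mm over their backs; the gripper's body (76 mm by 85 mm) begins 54 mm behind the grasp point. The pads swing forward as they close: fully open they stand 13 mm farther back than shut.
Start: joints at [-1.338, 0.104, 0.097, 1.564, 0, 1.353], TCP at [261.425, -540.087, 231.331] pointing down, gripper open.
Joint ranges: [-2.99, 2.99], [-0.84, 1.86], [-1.1, 1.16], [-1.84, 2.11], [-1.51, 1.56], [-3.14, 3.14]. Speed limits (rad/s): [2.22, 2.22, 2.57, 3.14, 3.14, 3.14].

INTERFACE

Orientations are given as a rotation vector (axis times angle).
In Python, from workcell import robot, imaging, hand_in gives the robot as it stands.
- The arm moves only by the tool apply_moves, never from a script. Its argument "targets" is a list of rows, each a list of 7 numbers: the shift along the world's x, y, z in m, then the turn, a rotation vector about the world's x, y, z in rad, then the finger opening in m, from 0 to 0.0854. In form: [[x, y, z, ax, ay, az, grip], ...]. A call has 1 to 12 rows; each row shifts and turns the commanded pose from where the row before left it; what a row does not reach is not made up. A row lasts 1/12 s, in which the tool goes at most 41.7 mm and 7.16 degrees, less where a joint would pass 70% of its speed; a pose out of reach is approached as far as the arm can. A call is refused whole if a number of a shift passes 0.0417 or a number of a turn 0.125, either way. A call with a gripper value outside its range is refused whole. The fingers move at their own pace and stop on an object; "squeeze" is the grip in N (left out, the last holds). Time passes only in rows, so rows that do not move let the fingers close. It gives the time, the measured TCP pose, the force and the opening at its end, in the units of the state.
- robot.sense(): the state, without advancing time (a new reading comes with each control period).
- imaging.read_camera(name): name is "scene" or "top" or "wrist"; returns a dict with "img" (384x512x3 uint8, red, green, blue), "depth" (384x512 float32, mm along the optical axis (not along the pixel's ray), 0 where there is no reading), "camera_matrix" (3x3 intrinsics, pixels), "k1" (the pictures are not rectified: a ray, as slopes to the right and down, at radius r is drawn at 1 + k1 r^2 times it, then the intrinsics apply), "R" (3x3) and "t" (3): a world point X has camera coordinates R X + t. Camera axes: x right, y down, z forward; pixel columns grow to the right and rows downward; lengths in mm; the calibration is good to about 2 mm. A picture is of the moment at which its call begins.
- hand_in(): hands the job in, once; it reports no verdict.
The state is a dict: "time_s": time; "qpos": joint angles; "dq": joint speeds; "joint_efforts": joint torques, N m; "tcp_pos": TCP position; "eef_rot": TCP orientation; "ft_force": force on the tool from outside, world axes, zero at the start; "torque": the same for the moment, N m; "finger_gap": opening from 0.0 (shut) to 1.0 (fully open).
Only numpy, scipy, OpenCV 4.12 (cv2) and the standard library are available. Lean on these libraries where they do the work, as an engineer would, in place of code of your own. Each camera call takes 0.05 s, during which the arm holds its last target.

## Working session

There is one attempt and no reset: what is moved stays moved. The work goes in short steps, Python scripts to look and compute and a tool call to move; the robot and the scene stay as the last step left them, time stands still between calls to the robot, and variables do not carry over. Pictures are saved under pics/ and viewed, and the job is handed in when it is done.

Besides the shell and the picture viewer there is one more tool, called as a command line: name --pt "numbers of a row" for each row, then --argument value for the rest. apply_moves: Moves the arm, as the interface text tells. Its arguments: {"type":"object","properties":{"targets":{"type":"array","items":{"type":"array","items":{"type":"number"}}},"squeeze":{"type":"number"}},"required":["targets"]}

```bash
mkdir -p pics; ls
python3 - <<'E'
from workcell import robot, imaging
import cv2, numpy as np
s=robot.sense(); print(s)
for n in ["scene","top","wrist"]:
    d=imaging.read_camera(n)
    np.savez(f"pics/{n}0.npz",**d)
    cv2.imwrite(f"pics/{n}0.png",d["img"][:,:,::-1])
    print(n,d["camera_matrix"].tolist(),d["k1"],d["R"].round(3).tolist(),d["t"].round(1).tolist())
E
```

```text
pics
{'time_s': 0.0, 'qpos': array([-1.33766612e+00,  1.04687976e-01,  9.64523826e-02,  1.56389494e+00,
       -2.44438931e-05,  1.35309358e+00]), 'dq': array([ 9.56663058e-04,  6.46875630e-05, -1.65293825e-03, -5.95180867e-04,
       -1.24329968e-04, -8.78731353e-04]), 'joint_efforts': array([-2.17960894e-05, -5.56932378e+01,  5.03649151e+01,  1.70446979e-02,
       -2.55772711e-04,  4.92734080e-05]), 'tcp_pos': array([ 261.34954806, -539.71379536,  230.51966145]), 'eef_rot': array([-3.06081359e+00, -7.01886530e-01,  5.45381081e-05]), 'ft_force': array([-1.46645434,  0.82126953,  0.8195098 ]), 'torque': array([ 0.00117203, -0.02760163,  0.00244896]), 'finger_gap': 1.0007601613220665}
scene [[436.2652745360444, 0.0, 256.6005124060342], [0.0, 436.2652745360444, 178.01915232345894], [0.0, 0.0, 1.0]] 0.05057941438856083 [[-0.265, 0.964, -0.001], [0.646, 0.177, -0.743], [-0.716, -0.197, -0.67]] [134.4, -358.1, 1872.1]
top [[493.6249829272945, 0.0, 257.20312622724947], [0.0, 493.6249829272945, 192.51702949551284], [0.0, 0.0, 1.0]] -0.1831538338961692 [[0.023, -1.0, -0.005], [-0.986, -0.022, -0.168], [0.168, 0.009, -0.986]] [18.4, 570.7, 1608.2]
wrist [[334.2826247463, 0.0, 262.12684148780943], [0.0, 334.2826247463, 190.75539359525354], [0.0, 0.0, 1.0]] 0.014232876434511986 [[0.435, -0.9, -0.002], [-0.859, -0.416, 0.298], [-0.269, -0.128, -0.954]] [-599.1, -37.9, 379.8]
```

View pics/top0.png

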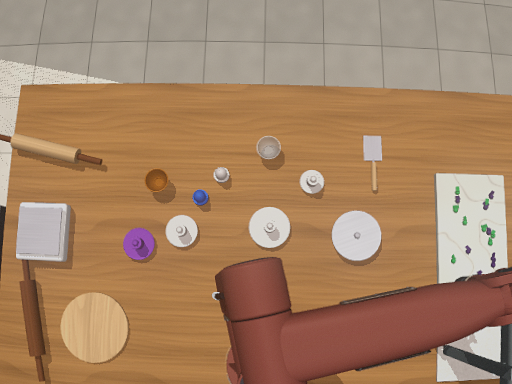

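View pics/scene0.png

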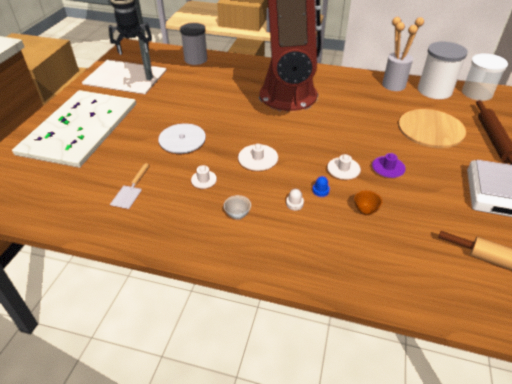

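View pics/wrist0.png

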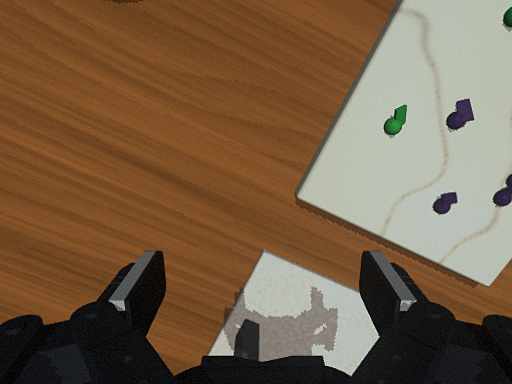

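```bash
cat > h.py <<'E'
import numpy as np, cv2
def undist(d,uv):
    K=d["camera_matrix"]; k1=float(d["k1"])
    return cv2.undistortPoints(np.asarray(uv,float).reshape(-1,1,2),K,np.array([k1,0,0,0.])).reshape(-1,2)
def rays(d,uv):
    n=undist(d,uv); R=d["R"];t=d["t"]
    v=np.c_[n,np.ones(len(n))]@R
    return -R.T@t, v
def onplane(d,uv,z):
    C,v=rays(d,uv); s=(z-C[2])/v[:,2]
    return C+v*s[:,None]
def cloud(d):
    h,w=d["depth"].shape
    u,v=np.meshgrid(np.arange(w),np.arange(h))
    n=undist(d,np.c_[u.ravel(),v.ravel()])
    z=d["depth"].ravel().astype(float)
    X=(np.c_[n*z[:,None],z]-d["t"])@d["R"]
    X[z==0]=np.nan
    return X.reshape(h,w,3)
def proj(d,X):
    r,_=cv2.Rodrigues(np.asarray(d["R"]))
    return cv2.projectPoints(np.asarray(X,float).reshape(-1,1,3),r,d["t"],d["camera_matrix"],np.array([d["k1"],0,0,0.]))[0].reshape(-1,2)
def circ(P):
    A=np.c_[2*P,np.ones(len(P))]; b=(P**2).sum(1)
    c=np.linalg.lstsq(A,b,rcond=None)[0]
    return c[:2],np.sqrt(c[2]+c[0]**2+c[1]**2)
E
cat > m0.py <<'E'
from h import *
seeds=dict(turntable=(357,236,30,85),large=(269,228,19,70),medium=(182,231,19,55),small=(312,181,19,42),finial=(221,174,18,27),purple=(139,244,19,55),blue=(200,197,18,27))
for cam in ["top","scene"]:
    d=dict(np.load(f"pics/{cam}0.npz")); X=cloud(d)
    dt=dict(np.load("pics/top0.npz"))
    print(cam,"table z med",np.nanmedian(X[...,2]), )
    for n,(u,v,z,r) in seeds.items():
        c=onplane(dt,[(u,v)],z)[0]
        for it in range(4):
            rr=np.hypot(X[...,0]-c[0],X[...,1]-c[1])
            m=(rr<r+12)&(X[...,2]>8)&(X[...,2]<100)
            hsv=cv2.cvtColor(d["img"],cv2.COLOR_RGB2HSV)
            if n not in("purple","blue"): m&=hsv[...,1]<60
            m=m.astype(np.uint8)
            # rim band
            rim=m.astype(bool)&(X[...,2]<z+5)
            cs=cv2.findContours(rim.astype(np.uint8),cv2.RETR_EXTERNAL,cv2.CHAIN_APPROX_NONE)[0]
            k=max(cs,key=len).reshape(-1,2)
            P=onplane(d,k,z)[:,:2]
            P=P[np.hypot(*(P-c[:2]).T)>0.7*r]
            cc,R=circ(P); c=np.array([*cc,0])
        Q=X[m.astype(bool)]
        hi=Q[Q[:,2]>z+15]
        print(n,"c",cc.round(1),"R",R.round(1),"exp",r,"ztop",np.nanmax(Q[:,2]).round(1),"zplate",np.median(Q[Q[:,2]<z+8][:,2]).round(1),"cloudmean",np.median(Q[:,:2],0).round(1),"reach",np.hypot(*cc).round(0))
E
python3 m0.py
```

```text
top table z med 1.403132711294755
turntable c [ 435.7 -304.6] R 81.8 exp 85 ztop 48.6 zplate 31.3 cloudmean [ 435.2 -304.2] reach 532.0
large c [457.9 -11.9] R 67.1 exp 70 ztop 75.8 zplate 18.8 cloudmean [456.9 -11.6] reach 458.0
medium c [439.  286.5] R 52.7 exp 55 ztop 76.7 zplate 19.0 cloudmean [436.3 283. ] reach 524.0
small c [ 619.1 -153.4] R 39.1 exp 42 ztop 77.1 zplate 19.5 cloudmean [ 613.7 -151.6] reach 638.0
finial c [635.7 157.6] R 23.5 exp 27 ztop 72.3 zplate 18.3 cloudmean [629.6 154.6] reach 655.0
purple c [391.2 432.7] R 52.4 exp 55 ztop 81.0 zplate 18.8 cloudmean [389.6 427.9] reach 583.0
blue c [555.4 226.9] R 24.5 exp 27 ztop 64.1 zplate 18.6 cloudmean [550.7 222.8] reach 600.0
scene table z med -2.092026002347252
turntable c [ 440.2 -301.9] R 83.8 exp 85 ztop 42.1 zplate 30.2 cloudmean [ 444.2 -300. ] reach 534.0
large c [464.6  -8.1] R 65.9 exp 70 ztop 70.8 zplate 15.4 cloudmean [472.6  -3.3] reach 465.0
medium c [443.7 288. ] R 52.2 exp 55 ztop 72.0 zplate 16.5 cloudmean [451.8 288.8] reach 529.0
small c [ 623.7 -150.1] R 38.3 exp 42 ztop 70.0 zplate 16.1 cloudmean [ 631.7 -145.2] reach 642.0
finial c [647.1 160.9] R 25.7 exp 27 ztop 60.8 zplate 15.6 cloudmean [652.6 161.5] reach 667.0
purple c [395.9 435. ] R 52.6 exp 55 ztop 71.9 zplate 17.4 cloudmean [403.9 433.5] reach 588.0
blue c [566.4 229.6] R 25.0 exp 27 ztop 60.3 zplate 16.7 cloudmean [571.4 230.3] reach 611.0
```

Run:
```python
import cv2
im=cv2.imread("pics/top0.png")[130:275,110:400]
cv2.imwrite("pics/crop0.png",cv2.resize(im,None,fx=2.7,fy=2.7,interpolation=cv2.INTER_CUBIC))
```

```text
(no output)
```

View pics/crop0.png

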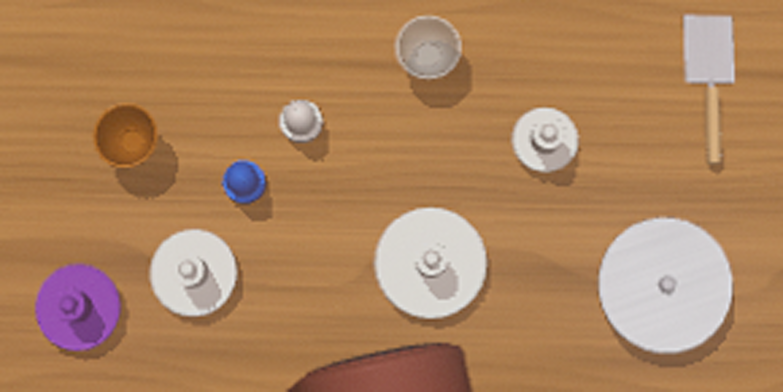

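Candidates in the top view:
- **Large tier:** white plate at (269,228). The bare disc at (357,236) is the turntable.
- **Middle tier:** white at (182,231). The purple one at (139,244) is the look-alike.
- **Small tier:** (312,181).
- **Finial:** white at (221,174). The blue one at (200,197) is the look-alike.
- **Bystanders:** glass bowl (268,148), amber bowl (156,181) and spatula (373,160).

The crop confirms that the white pieces are the right ones. The measured radii of 67, 53, 39 and 24 mm also match the sizes given. Next I move over the turntable for a close look.

apply_moves --pt "0.0148 0.0197 0 0 0 0 0.085" --pt "0.0148 0.0197 0 0 0 0 0.085" --pt "0.0148 0.0197 0 0 0 0 0.085" --pt "0.0148 0.0197 0 0 0 0 0.085" --pt "0.0148 0.0197 0 0 0 0 0.085" --pt "0.0148 0.0197 0 0 0 0 0.085" --pt "0.0148 0.0197 0 0 0 0 0.085" --pt "0.0148 0.0197 0 0 0 0 0.085" --pt "0.0148 0.0197 0 0 0 0 0.085" --pt "0.0148 0.0197 0 0 0 0 0.085" --pt "0.0148 0.0197 0 0 0 0 0.085" --pt "0.0148 0.0197 0 0 0 0 0.085"

```text
time_s: 1.15
tcp_pos: [439.5, -302.5, 231.1]
eef_rot: [-3.062, -0.702, 0.0]
ft_force: [0.4, -0.1, 0.5]
finger_gap: 0.993
```

apply_moves --pt "0 0 0 0 0 0 0.085" --pt "0 0 0 0 0 0 0.085" --pt "0 0 0 0 0 0 0.085"

```text
time_s: 1.4
tcp_pos: [438.8, -303.9, 231.1]
eef_rot: [3.062, 0.703, -0.001]
ft_force: [0.4, 0.1, -0.9]
finger_gap: 0.994
```

```bash
cat > look.py <<'E'
import sys
from workcell import robot, imaging
from h import *
from scipy.spatial.transform import Rotation as Ro
name=sys.argv[1]; cam=sys.argv[2] if len(sys.argv)>2 else "wrist"
s=robot.sense(); d=imaging.read_camera(cam); np.savez(f"pics/{name}.npz",**d); cv2.imwrite(f"pics/{name}.png",d["img"][:,:,::-1])
R=Ro.from_rotvec(s["eef_rot"]).as_matrix()
print("t",round(s["time_s"],2),"tcp",s["tcp_pos"].round(2),"xax",R[:,0].round(3),"zax",R[:,2].round(4),"q",s["qpos"].round(3),"F",s["ft_force"].round(1),"gap",round(s["finger_gap"],3))
print("tcp px",proj(d,[s["tcp_pos"]]).round(0))
E
python3 look.py tt1
```

```text
t 1.4 tcp [ 438.83 -303.88  231.13] xax [ 0.9    0.436 -0.   ] zax [-3.e-04 -1.e-04 -1.e+00] q [-0.851 -0.098 -0.105  1.563 -0.     1.84 ] F [ 0.4  0.1 -0.9] gap 0.994
tcp px [[262. 256.]]
```

View pics/tt1.png

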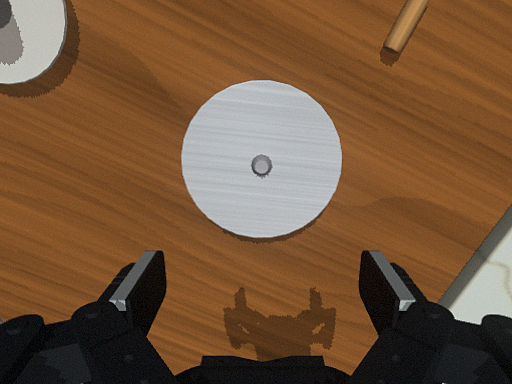

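```bash
cat > fit.py <<'E'
import sys
from h import *
# fit.py name seedx seedy zplane r  : light low-sat blob nearest the seed, circle fit on plane
def fit(name,seed,z,r,vmin=110,smax=60,show=True):
    d=dict(np.load(f"pics/{name}.npz"))
    hsv=cv2.cvtColor(d["img"],cv2.COLOR_RGB2HSV)
    m=((hsv[...,1]<smax)&(hsv[...,2]>vmin)).astype(np.uint8)
    cs=cv2.findContours(m,cv2.RETR_EXTERNAL,cv2.CHAIN_APPROX_NONE)[0]
    cs=[c for c in cs if len(c)>20]
    uv=proj(d,[[*seed,z]])[0]
    k=max(cs,key=lambda c:cv2.pointPolygonTest(c,tuple(map(float,uv)),True)).reshape(-1,2)
    h,w=m.shape
    k=k[(k[:,0]>1)&(k[:,1]>1)&(k[:,0]<w-2)&(k[:,1]<h-2)]
    # push half a pixel outward
    c0=k.mean(0); dv=k-c0; kk=k+0.5*dv/np.linalg.norm(dv,axis=1)[:,None]
    P=onplane(d,kk,z)[:,:2]
    c,R=circ(P)
    for _ in range(6):
        e=np.hypot(*(P-c).T)-R
        c,R=circ(P[abs(e)<max(1.5,1.5*np.median(abs(e)))])
    e=np.hypot(*(P-c).T)-R
    print(name,"centre",c.round(2),"R",R.round(2),"exp",r,"inliers",(abs(e)<1.5).mean().round(2),len(P))
    return c,R
if __name__=="__main__":
    a=sys.argv; fit(a[1],(float(a[2]),float(a[3])),float(a[4]),float(a[5]))
E
python3 fit.py tt1 438 -303 30 85
python3 - <<'E'
from h import *
d=dict(np.load("pics/tt1.npz")); X=cloud(d)
Q=X[(np.hypot(X[...,0]-438,X[...,1]+303)<60)]; print("disc z",np.nanmedian(Q[:,2]))
rr=np.hypot(X[...,0]-438,X[...,1]+303); S=X[(rr<25)&(X[...,2]>np.nanmedian(Q[:,2])+7.5)]; print("spigot",S.mean(0),len(S))
E
# older views
python3 fit.py top0 438 -303 30 85; python3 fit.py scene0 438 -303 30 85
```

```text
tt1 centre [ 437.05 -303.23] R 84.22 exp 85.0 inliers 1.0 450
disc z 289.6583983572721
spigot [ 448.92064909 -298.8672447   308.68370846] 3985
top0 centre [ 434.7  -305.51] R 85.36 exp 85.0 inliers 0.84 141
scene0 centre [ 441.53 -301.17] R 87.5 exp 85.0 inliers 0.49 109
```

Disc fully visible, with its rim centred near px (261,160) and the spigot at (261,165). The fit gives the turntable at (437.0, -303.2) with R 84.2 mm (85 expected). Next is the large tier.

apply_moves --pt "0.002 0.0244 -0.002 0 0 0 0.085" --pt "0.002 0.0244 -0.002 0 0 0 0.085" --pt "0.002 0.0244 -0.002 0 0 0 0.085" --pt "0.002 0.0244 -0.002 0 0 0 0.085" --pt "0.002 0.0244 -0.002 0 0 0 0.085" --pt "0.002 0.0244 -0.002 0 0 0 0.085" --pt "0.002 0.0244 -0.002 0 0 0 0.085" --pt "0.002 0.0244 -0.002 0 0 0 0.085" --pt "0.002 0.0244 -0.002 0 0 0 0.085" --pt "0.002 0.0244 -0.002 0 0 0 0.085" --pt "0.002 0.0244 -0.002 0 0 0 0.085" --pt "0.002 0.0244 -0.002 0 0 0 0.085"

```text
time_s: 2.45
tcp_pos: [463.0, -10.7, 207.2]
eef_rot: [3.062, 0.699, 0.0]
ft_force: [0.3, 0.4, 0.0]
finger_gap: 1.0
```

apply_moves --pt "0 0 0 0 0 0 0.085" --pt "0 0 0 0 0 0 0.085" --pt "0 0 0 0 0 0 0.085"

```text
time_s: 2.7
tcp_pos: [463.0, -11.8, 207.3]
eef_rot: [3.062, 0.701, -0.0]
ft_force: [0.6, 0.7, -0.5]
finger_gap: 0.995
```

```bash
python3 look.py L1;  python3 fit.py L1 461 -10 19 70
```

```text
t 2.7 tcp [463.05 -11.8  207.31] xax [ 0.9    0.435 -0.   ] zax [-0.e+00 -4.e-04 -1.e+00] q [-0.309 -0.322 -0.344  1.548 -0.     2.383] F [ 0.6  0.7 -0.5] gap 0.995
tcp px [[262. 256.]]
L1 centre [460.34  -8.72] R 69.1 exp 70.0 inliers 1.0 383
```

View pics/L1.png

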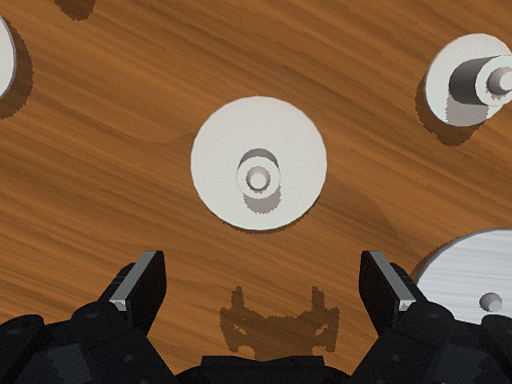

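Run:
```python
from h import *
d=dict(np.load("pics/L1.npz")); print(onplane(d,[(258,179.5)],70), proj(d,[[460.3,-8.7,70],[460.3,-8.7,19]]))
d=dict(np.load("pics/tt1.npz")); print(onplane(d,[(261.5,165.)],40))
d=dict(np.load("pics/top0.npz")); print(onplane(d,[(269,226.),(313,179.5)],70))
```

```text
[[461.18097444  -8.58597924  70.        ]] [[257.68008096 180.43792405]
 [258.35166271 166.86922234]]
[[ 438.55495803 -302.99598857   40.        ]]
[[ 456.09384372  -10.06069397   70.        ]
 [ 614.61631578 -153.75681316   70.        ]]
```

apply_moves --pt "-0.0011 0.0015 -0.015 0 0 0 0.085" --pt "-0.0012 0.0016 -0.015 0 0 0 0.085" --pt "0 0 -0.018 0 0 0 0.085" --pt "0 0 -0.018 0 0 0 0.085" --pt "0 0 -0.018 0 0 0 0.085" --pt "0 0 -0.018 0 0 0 0.085" --pt "0 0 -0.018 0 0 0 0.085" --pt "0 0 -0.018 0 0 0 0.085" --pt "0 0 -0.015 0 0 0 0.085" --pt "0 0 -0.015 0 0 0 0.085" --pt "0 0 -0.014 0 0 0 0.085" --pt "0 0 0 0 0 0 0.085"

```text
time_s: 3.75
tcp_pos: [458.9, -8.5, 22.7]
eef_rot: [-3.061, -0.699, 0.006]
ft_force: [-0.3, -0.5, -0.9]
finger_gap: 0.994
```

apply_moves --pt "0 0 0 0 0 0 0.03" --pt "0 0 0 0 0 0 0.03" --pt "0 0 0 0 0 0 0.03" --pt "0 0 0 0 0 0 0.03" --pt "0 0 0 0 0 0 0.03" --pt "0 0 0 0 0 0 0.03" --pt "0 0 0 0 0 0 0.03" --pt "0 0 0 0 0 0 0.03" --squeeze 60

```text
time_s: 4.42
tcp_pos: [461.7, -8.3, 26.7]
eef_rot: [3.06, 0.702, 0.003]
ft_force: [-1.1, -2.5, 7.6]
finger_gap: 0.455
```

```bash
python3 look.py L2
```

```text
t 4.42 tcp [461.67  -8.32  26.67] xax [0.9   0.436 0.001] zax [ 0.0019 -0.0013 -1.    ] q [-3.020e-01 -2.660e-01 -6.290e-01  1.206e+00 -1.000e-03  2.389e+00] F [-1.1 -2.5  7.6] gap 0.455
tcp px [[262. 256.]]
```

View pics/L2.png

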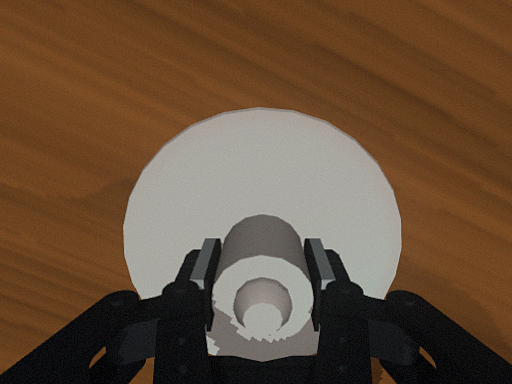

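The column is gripped and centred at px (263,285). Gap 0.455 corresponds to about 39 mm, and Fz +7.6 N shows the tips touching the plate lightly. Lifting.

apply_moves --pt "0 0 0.005 0 0 0 0.03" --pt "0 0 0.008 0 0 0 0.03" --pt "0 0 0.012 0 0 0 0.03" --pt "0 0 0.015 0 0 0 0.03" --pt "0 0 0.015 0 0 0 0.03" --pt "0 0 0.015 0 0 0 0.03" --pt "0 0 0.012 0 0 0 0.03" --pt "0 0 0.008 0 0 0 0.03" --pt "0 0 0 0 0 0 0.03" --pt "0 0 0 0 0 0 0.03"

```text
time_s: 5.3
tcp_pos: [460.9, -7.8, 115.5]
eef_rot: [3.062, 0.702, 0.001]
ft_force: [-0.3, -0.4, -4.2]
finger_gap: 0.451
```

```bash
python3 look.py L3
```

```text
t 5.3 tcp [460.88  -7.82 115.51] xax [0.9   0.436 0.   ] zax [ 5.e-04 -2.e-04 -1.e+00] q [-0.302 -0.323 -0.512  1.382 -0.     2.389] F [-0.3 -0.4 -4.2] gap 0.451
tcp px [[262. 256.]]
```

View pics/L3.png

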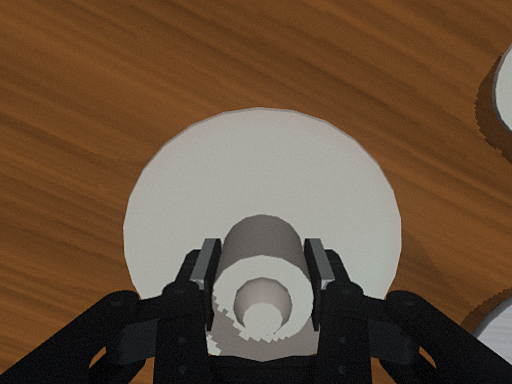

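Run:
```python
from h import *
d=dict(np.load("pics/L3.npz"))
im=d["img"]; hsv=cv2.cvtColor(im,cv2.COLOR_RGB2HSV)
m=((hsv[...,1]<60)&(hsv[...,2]>110)).astype(np.uint8)
cs=cv2.findContours(m,cv2.RETR_EXTERNAL,cv2.CHAIN_APPROX_NONE)[0]
k=max(cs,key=cv2.contourArea).reshape(-1,2)
k=k[k[:,1]<240]  # upper rim only
for z in (105,107.8,110):
    P=onplane(d,k,z)[:,:2]; c,R=circ(P); print(z,c,R,len(P))
```

```text
105 [482.8639958    2.97488742] 49.03725547327679 511
107.8 [483.73127621   3.39064925] 48.13605770103535 511
110 [484.41271081   3.71731925] 47.42797373713214 511
```

```bash
cat > held.py <<'E'
import sys
from h import *
def held(name,z,r,vmax=225):
    d=dict(np.load(f"pics/{name}.npz"))
    hsv=cv2.cvtColor(d["img"],cv2.COLOR_RGB2HSV)
    m=((hsv[...,1]<60)&(hsv[...,2]>110)).astype(np.uint8)
    n,l,st,_=cv2.connectedComponentsWithStats(m)
    uv=None
    i=1+np.argmax(st[1:,4]); 
    pts=np.argwhere(l==i)[:,::-1]
    hu=cv2.convexHull(pts.astype(np.int32)).reshape(-1,2)
    hu=hu[hu[:,1]<vmax]
    P=onplane(d,hu+0.5*(hu-hu.mean(0))/np.linalg.norm(hu-hu.mean(0),axis=1)[:,None],z)[:,:2]
    c,R=circ(P); print("free fit",c.round(2),R.round(2),len(P), "resid",np.abs(np.hypot(*(P-c).T)-R).max().round(2))
    return c
if __name__=="__main__": held(sys.argv[1],float(sys.argv[2]),float(sys.argv[3]))
E
python3 held.py L3 107.8 70
```

```text
free fit [460.81  -7.76] 68.34 32 resid 0.29
```

apply_moves --pt "-0.001 -0.012 0 0 0 0 0.03" --pt "-0.0015 -0.02 0 0 0 0 0.03" --pt "-0.0022 -0.028 0 0 0 0 0.03" --pt "-0.0024 -0.03 0 0 0 0 0.03" --pt "-0.0024 -0.03 0 0 0 0 0.03" --pt "-0.0024 -0.03 0 0 0 0 0.03" --pt "-0.0024 -0.03 0 0 0 0 0.03" --pt "-0.0024 -0.03 0 0 0 0 0.03" --pt "-0.0024 -0.03 0 0 0 0 0.03" --pt "-0.0022 -0.028 0 0 0 0 0.03" --pt "-0.0015 -0.018 0 0 0 0 0.03" --pt "-0.0007 -0.0094 0 0 0 0 0.03"

```text
time_s: 6.35
tcp_pos: [436.2, -305.0, 114.0]
eef_rot: [-3.062, -0.699, 0.002]
ft_force: [0.4, 0.0, -4.2]
finger_gap: 0.454
```

apply_moves --pt "0 0 0 0 0 0 0.03" --pt "0 0 0 0 0 0 0.03" --pt "0 0 0 0 0 0 0.03"

```text
time_s: 6.6
tcp_pos: [437.2, -301.9, 114.8]
eef_rot: [-3.061, -0.703, 0.001]
ft_force: [-0.2, 0.1, -4.5]
finger_gap: 0.453
```

```bash
python3 look.py L4; python3 held.py L4 107.8 70
```

```text
t 6.6 tcp [ 437.16 -301.86  114.79] xax [ 0.9    0.436 -0.   ] zax [-7.0e-04  1.2e-03 -1.0e+00] q [-0.851 -0.093 -0.312  1.353  0.     1.839] F [-0.2  0.1 -4.5] gap 0.453
tcp px [[262. 256.]]
free fit [ 451.56 -294.75] 63.83 33 resid 3.59
```

View pics/L4.png

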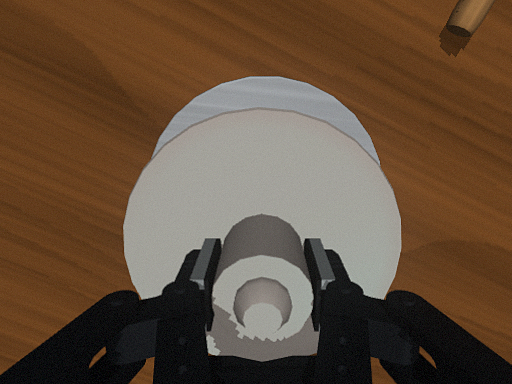

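apply_moves --pt "0 -0.0006 -0.008 0 0 0 0.03" --pt "0 -0.0004 -0.01 0 0 0 0.03" --pt "0 0 -0.01 0 0 0 0.03" --pt "0 0 -0.008 0 0 0 0.03" --pt "0 0 -0.006 0 0 0 0.03" --pt "0 0 -0.004 0 0 0 0.03" --pt "0 0 -0.004 0 0 0 0.03" --pt "0 0 -0.002 0 0 0 0.03" --pt "0 0 -0.002 0 0 0 0.03" --pt "0 0 -0.001 0 0 0 0.03" --pt "0 0 0 0 0 0 0.03" --pt "0 0 0 0 0 0 0.03"

```text
time_s: 7.65
tcp_pos: [437.3, -304.3, 60.6]
eef_rot: [3.062, 0.702, 0.0]
ft_force: [-0.1, 0.7, -4.1]
finger_gap: 0.452
```

apply_moves --pt "0 0 -0.0015 0 0 0 0.03" --pt "0 0 -0.0015 0 0 0 0.03" --pt "0 0 0 0 0 0 0.03" --pt "0 0 0 0 0 0 0.03"

```text
time_s: 7.98
tcp_pos: [437.2, -304.1, 57.2]
eef_rot: [-3.062, -0.702, 0.0]
ft_force: [0.6, -0.2, -2.7]
finger_gap: 0.449
```

apply_moves --pt "0 0 -0.001 0 0 0 0.03" --pt "0 0 -0.001 0 0 0 0.03" --pt "0 0 0 0 0 0 0.03"

```text
time_s: 8.23
tcp_pos: [437.3, -304.3, 56.7]
eef_rot: [3.061, 0.702, 0.0]
ft_force: [-4.3, 3.3, 9.0]
finger_gap: 0.453
```

Contact came at TCP z 56.7, exactly the predicted seated height, with Fz +9 N. Releasing.

apply_moves --pt "0 0 0.001 0 0 0 0.03" --pt "0 0 0 0 0 0 0.045" --pt "0 0 0 0 0 0 0.06" --pt "0 0 0 0 0 0 0.085" --pt "0 0 0 0 0 0 0.085" --pt "0 0 0 0 0 0 0.085" --pt "0 0 0 0 0 0 0.085" --pt "0 0 0 0 0 0 0.085"

```text
time_s: 8.9
tcp_pos: [437.2, -304.2, 56.3]
eef_rot: [3.062, 0.702, 0.0]
ft_force: [0.2, 0.2, 0.0]
finger_gap: 0.994
```

apply_moves --pt "0 0 0.008 0 0 0 0.085" --pt "0 0 0.012 0 0 0 0.085" --pt "0 0 0.02 0 0 0 0.085" --pt "0 0 0.02 0 0 0 0.085" --pt "0 0 0.02 0 0 0 0.085" --pt "0 0 0.02 0 0 0 0.085" --pt "0 0 0.02 0 0 0 0.085" --pt "0 0 0.02 0 0 0 0.085" --pt "0 0 0.02 0 0 0 0.085" --pt "0 0 0.013 0 0 0 0.085" --pt "0 0 0 0 0 0 0.085" --pt "0 0 0 0 0 0 0.085"

```text
time_s: 9.9
tcp_pos: [437.6, -304.6, 230.8]
eef_rot: [3.06, 0.702, 0.002]
ft_force: [0.5, -0.2, -0.4]
finger_gap: 1.001
```

```bash
python3 look.py L5; python3 fit.py L5 437 -303 49 70
python3 - <<'E'
from h import *
d=dict(np.load("pics/L5.npz")); print(proj(d,[[437,-303.2,100]]))
E
```

```text
t 9.9 tcp [ 437.62 -304.61  230.77] xax [0.9   0.436 0.001] zax [ 0.0016 -0.0019 -1.    ] q [-0.854 -0.103 -0.111  1.56  -0.     1.837] F [ 0.5 -0.2 -0.4] gap 1.001
tcp px [[262. 256.]]
L5 centre [ 440.93 -301.43] R 79.49 exp 70.0 inliers 1.0 451
[[260.18960908 181.29413408]]
```

View pics/L5.png

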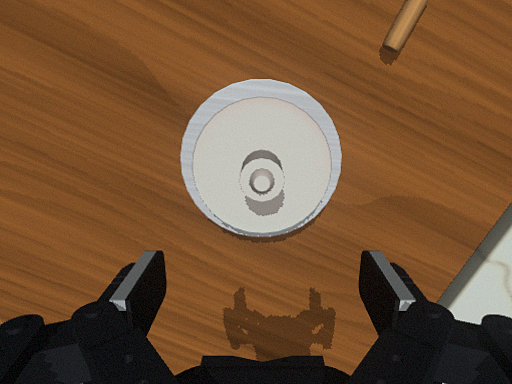

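apply_moves --pt "0 0.015 0 0 0 0.035 0.085" --pt "0 0.025 0 0 0 0.035 0.085" --pt "0 0.03 0 0 0 0.035 0.085" --pt "0 0.03 0 0 0 0.035 0.085" --pt "0 0.03 0 0 0 0.035 0.085" --pt "0 0.03 0 0 0 0.035 0.085" --pt "0 0.03 0 0 0 0.035 0.085" --pt "0 0.03 0 0 0 0.035 0.085" --pt "0 0.03 0 0 0 0.035 0.085" --pt "0 0.03 0 0 0 0.035 0.085" --pt "0 0.03 0 0 0 0.035 0.085" --pt "0 0.03 0 0 0 0.015 0.085"

```text
time_s: 10.95
tcp_pos: [436.4, 37.4, 228.3]
eef_rot: [-2.86, -1.299, 0.002]
ft_force: [0.6, -0.5, 0.4]
finger_gap: 1.001
```

apply_moves --pt "0 0.03 -0.002 0 0 0 0.085" --pt "0 0.03 -0.003 0 0 0 0.085" --pt "0 0.03 -0.003 0 0 0 0.085" --pt "0 0.03 -0.003 0 0 0 0.085" --pt "0 0.03 -0.003 0 0 0 0.085" --pt "0.001 0.03 -0.003 0 0 0 0.085" --pt "0.001 0.03 -0.003 0 0 0 0.085" --pt "0.001 0.025 -0.003 0 0 0 0.085" --pt "0 0.016 0 0 0 0 0.085" --pt "0 0 0 0 0 0 0.085" --pt "0 0 0 0 0 0 0.085" --pt "0 0 0 0 0 0 0.085"

```text
time_s: 11.95
tcp_pos: [439.9, 286.2, 205.7]
eef_rot: [2.861, 1.296, -0.002]
ft_force: [1.0, 0.8, -0.0]
finger_gap: 0.998
```

```bash
python3 look.py M1;  python3 fit.py M1 441 287 19 55
python3 - <<'E'
from h import *
d=dict(np.load("pics/L5.npz")); print(onplane(d,[(261.5,180.5)],100))
E
```

```text
t 11.95 tcp [439.87 286.16 205.67] xax [ 0.659  0.752 -0.001] zax [-1.1e-03 -8.0e-04 -1.0e+00] q [ 0.327 -0.128 -0.18   1.52  -0.     2.618] F [ 1.   0.8 -0. ] gap 0.998
tcp px [[262. 256.]]
M1 centre [440.3  289.21] R 54.3 exp 55.0 inliers 1.0 303
[[ 438.11126157 -303.89564406  100.        ]]
```

View pics/M1.png

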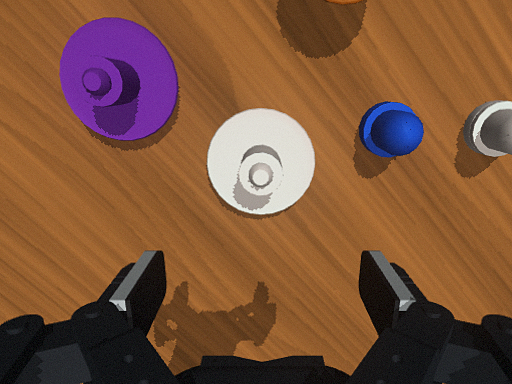

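Medium plate is at px (261,162) with its spigot at (261,176). Purple is at (118,80) and blue at (391,130), both well clear of the fingers. Centre (440.3, 289.2), R 54.3 mm (55 expected).

apply_moves --pt "0.0004 0.0016 -0.015 0 0 0 0.085" --pt "0.0004 0.0016 -0.015 0 0 0 0.085" --pt "0 0 -0.018 0 0 0 0.085" --pt "0 0 -0.018 0 0 0 0.085" --pt "0 0 -0.018 0 0 0 0.085" --pt "0 0 -0.018 0 0 0 0.085" --pt "0 0 -0.018 0 0 0 0.085" --pt "0 0 -0.018 0 0 0 0.085" --pt "0 0 -0.015 0 0 0 0.085" --pt "0 0 -0.012 0 0 0 0.085" --pt "0 0 -0.012 0 0 0 0.085" --pt "0 0 0 0 0 0 0.085"

```text
time_s: 13.0
tcp_pos: [439.8, 289.0, 27.0]
eef_rot: [-2.862, -1.295, 0.005]
ft_force: [-0.5, -0.3, 0.0]
finger_gap: 0.995
```

apply_moves --pt "0 0 0 0 0 0 0.085" --pt "0 0 0 0 0 0 0.03" --pt "0 0 0 0 0 0 0.03" --pt "0 0 0 0 0 0 0.03" --pt "0 0 0 0 0 0 0.03" --pt "0 0 0 0 0 0 0.03" --pt "0 0 0 0 0 0 0.03" --pt "0 0 0 0 0 0 0.03" --pt "0 0 0 0 0 0 0.03" --squeeze 60

```text
time_s: 13.75
tcp_pos: [441.4, 290.3, 30.3]
eef_rot: [2.861, 1.297, 0.002]
ft_force: [-2.5, 0.5, 5.1]
finger_gap: 0.448
```

```bash
python3 look.py M2
```

```text
t 13.75 tcp [441.39 290.33  30.3 ] xax [0.659 0.752 0.001] zax [ 1.e-03  4.e-04 -1.e+00] q [ 0.334 -0.05  -0.427  1.192  0.     2.625] F [-2.5  0.5  5.1] gap 0.448
tcp px [[262. 256.]]
```

View pics/M2.png

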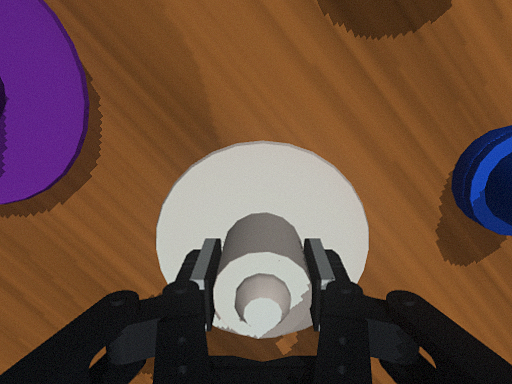

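Column gripped and centred at px (263,280). Lifting 135 mm.

apply_moves --pt "0 0 0.005 0 0 0 0.03" --pt "0 0 0.01 0 0 0 0.03" --pt "0 0 0.015 0 0 0 0.03" --pt "0 0 0.015 0 0 0 0.03" --pt "0 0 0.015 0 0 0 0.03" --pt "0 0 0.015 0 0 0 0.03" --pt "0 0 0.015 0 0 0 0.03" --pt "0 0 0.015 0 0 0 0.03" --pt "0 0 0.015 0 0 0 0.03" --pt "0 0 0.01 0 0 0 0.03" --pt "0 0 0.005 0 0 0 0.03" --pt "0 0 0 0 0 0 0.03"

```text
time_s: 14.8
tcp_pos: [441.6, 290.2, 165.6]
eef_rot: [2.861, 1.296, 0.003]
ft_force: [-0.7, 0.0, -4.0]
finger_gap: 0.449
```

```bash
python3 look.py M3; python3 held.py M3 153 55
```

```text
t 14.8 tcp [441.57 290.21 165.61] xax [0.659 0.752 0.001] zax [ 1.7e-03  5.0e-04 -1.0e+00] q [ 0.334 -0.12  -0.245  1.444 -0.     2.624] F [-0.7  0.  -4. ] gap 0.449
tcp px [[262. 256.]]
free fit [440.99 289.29] 54.13 28 resid 0.23
```

View pics/M3.png

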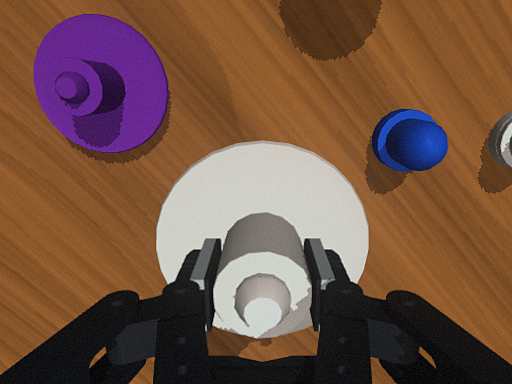

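apply_moves --pt "0 -0.012 0 0 0 0 0.03" --pt "0 -0.02 0 0 0 0 0.03" --pt "0 -0.028 0 0 0 0 0.03" --pt "0 -0.03 0 0 0 0 0.03" --pt "0 -0.03 0 0 0 0 0.03" --pt "0 -0.03 0 0 0 0 0.03" --pt "0 -0.03 0 0 0 0 0.03" --pt "0 -0.03 0 0 0 0 0.03" --pt "0 -0.03 0 0 0 0 0.03" --pt "0 -0.03 0 0 0 0 0.03" --pt "0 -0.03 0 0 0 0 0.03" --pt "0 -0.03 0 0 0 0 0.03"

```text
time_s: 15.85
tcp_pos: [439.9, -41.7, 163.3]
eef_rot: [-2.861, -1.296, 0.002]
ft_force: [1.1, -0.4, -4.2]
finger_gap: 0.452
```

apply_moves --pt "-0.001 -0.03 0 0 0 0 0.03" --pt "-0.001 -0.03 0 0 0 0 0.03" --pt "-0.0014 -0.03 0 0 0 0 0.03" --pt "0 -0.03 0 0 0 0 0.03" --pt "0 -0.03 0 0 0 0 0.03" --pt "0 -0.03 0 0 0 0 0.03" --pt "0 -0.03 0 0 0 0 0.03" --pt "0 -0.026 0 0 0 0 0.03" --pt "0 -0.018 0 0 0 0 0.03" --pt "0 -0.0092 0 0 0 0 0.03" --pt "0 0 0 0 0 0 0.03" --pt "0 0 0 0 0 0 0.03"

```text
time_s: 16.85
tcp_pos: [437.0, -302.7, 163.6]
eef_rot: [-2.86, -1.295, 0.001]
ft_force: [0.2, 0.2, -4.2]
finger_gap: 0.447
```

apply_moves --pt "0 0 0 0 0 0 0.03" --pt "0 0 0 0 0 0 0.03" --pt "0 0 0 0 0 0 0.03"

```text
time_s: 17.1
tcp_pos: [437.8, -302.3, 164.4]
eef_rot: [2.861, 1.298, 0.0]
ft_force: [-0.3, -0.6, -3.7]
finger_gap: 0.451
```

```bash
python3 look.py M4; python3 look.py M4s scene
```

```text
t 17.1 tcp [ 437.8  -302.28  164.41] xax [0.658 0.753 0.   ] zax [ 2.e-04 -1.e-04 -1.e+00] q [-0.85  -0.107 -0.235  1.443  0.     1.439] F [-0.3 -0.6 -3.7] gap 0.451
tcp px [[262. 256.]]
t 17.15 tcp [ 437.8  -302.43  164.45] xax [0.659 0.752 0.   ] zax [ 2.e-04 -1.e-04 -1.e+00] q [-0.851 -0.106 -0.234  1.443  0.     1.439] F [ 0.2 -0.4 -3. ] gap 0.45
tcp px [[177. 105.]]
```

View pics/M4.png

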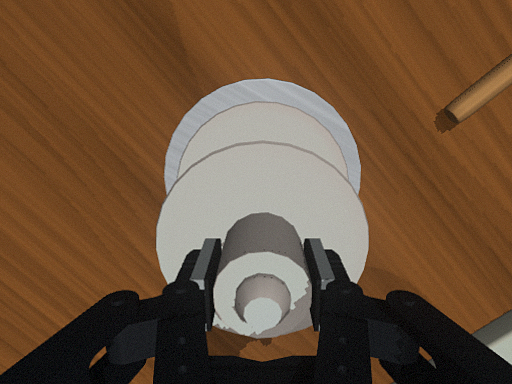

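View pics/M4s.png

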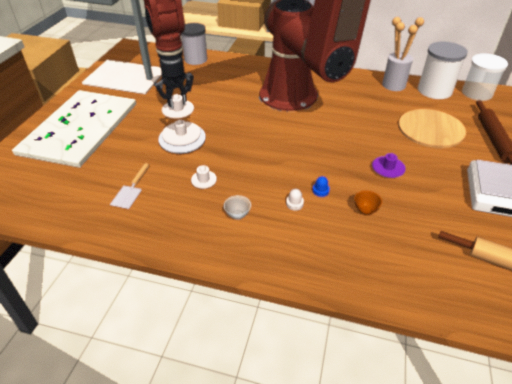

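The medium is held centred over the large, and all pieces lie in line. Descending: seating is expected at TCP z ≈ 120.3.

apply_moves --pt "0 -0.0006 -0.006 0 0 0 0.03" --pt "0 0 -0.008 0 0 0 0.03" --pt "0 0 -0.008 0 0 0 0.03" --pt "0 0 -0.006 0 0 0 0.03" --pt "0 0 -0.004 0 0 0 0.03" --pt "0 0 -0.003 0 0 0 0.03" --pt "0 0 -0.002 0 0 0 0.03" --pt "0 0 -0.002 0 0 0 0.03" --pt "0 0 -0.001 0 0 0 0.03" --pt "0 0 0 0 0 0 0.03" --pt "0 0 0 0 0 0 0.03"

```text
time_s: 18.12
tcp_pos: [437.7, -303.9, 124.5]
eef_rot: [2.861, 1.296, 0.0]
ft_force: [0.2, -0.2, -3.9]
finger_gap: 0.45
```

apply_moves --pt "0 0 -0.001 0 0 0 0.03" --pt "0 0 -0.001 0 0 0 0.03" --pt "0 0 0 0 0 0 0.03" --pt "0 0 0 0 0 0 0.03"

```text
time_s: 18.45
tcp_pos: [437.6, -303.8, 122.3]
eef_rot: [2.862, 1.296, -0.0]
ft_force: [-0.5, 0.1, -2.7]
finger_gap: 0.447
```

apply_moves --pt "0 0 -0.001 0 0 0 0.03" --pt "0 0 -0.001 0 0 0 0.03" --pt "0 0 0 0 0 0 0.03"

```text
time_s: 18.7
tcp_pos: [437.7, -303.9, 120.4]
eef_rot: [2.861, 1.296, 0.0]
ft_force: [1.0, -0.5, -3.0]
finger_gap: 0.451
```

apply_moves --pt "0 0 -0.001 0 0 0 0.03" --pt "0 0 0 0 0 0 0.03" --pt "0 0 0 0 0 0 0.03"

```text
time_s: 18.95
tcp_pos: [437.7, -304.0, 120.3]
eef_rot: [2.861, 1.296, 0.0]
ft_force: [-3.0, 2.9, 6.6]
finger_gap: 0.451
```

Seated at 120.3 with Fz +6.6 N. Releasing and rising.

apply_moves --pt "0 0 0.0008 0 0 0 0.03" --pt "0 0 0 0 0 0 0.045" --pt "0 0 0 0 0 0 0.06" --pt "0 0 0 0 0 0 0.085" --pt "0 0 0 0 0 0 0.085" --pt "0 0 0 0 0 0 0.085" --pt "0 0 0 0 0 0 0.085" --pt "0 0 0 0 0 0 0.085"

```text
time_s: 19.62
tcp_pos: [437.6, -303.8, 120.1]
eef_rot: [2.861, 1.296, 0.0]
ft_force: [0.6, -0.5, 0.6]
finger_gap: 0.993
```

apply_moves --pt "0 0 0.008 0 0 0 0.085" --pt "0 0 0.012 0 0 0 0.085" --pt "0 0 0.02 0 0 0 0.085" --pt "0 0 0.02 0 0 0 0.085" --pt "0 0 0.02 0 0 0 0.085" --pt "0 0 0.02 0 0 0 0.085" --pt "0 0 0.02 0 0 0 0.085" --pt "0 0 0.02 0 0 0 0.085" --pt "0 0 0.02 0 0 0 0.085" --pt "0 0 0.01 0 0 0 0.085" --pt "0 0 0 0 0 0 0.085" --pt "0 0 0 0 0 0 0.085"

```text
time_s: 20.62
tcp_pos: [437.8, -304.0, 290.5]
eef_rot: [2.861, 1.296, 0.0]
ft_force: [-0.8, 0.3, 0.5]
finger_gap: 0.993
```

```bash
python3 look.py M5
python3 - <<'E'
from h import *
d=dict(np.load("pics/M5.npz")); print(proj(d,[[437.6,-303.7,160],[437.6,-303.7,30]]))
E
```

```text
t 20.62 tcp [ 437.82 -303.99  290.48] xax [ 0.659  0.752 -0.   ] zax [ 7.e-04 -8.e-04 -1.e+00] q [-0.853 -0.079  0.021  1.67  -0.     1.438] F [-0.8  0.3  0.5] gap 0.993
tcp px [[262. 256.]]
[[261.48216611 181.28892829]
 [261.66282514 152.30653029]]
```

View pics/M5.png

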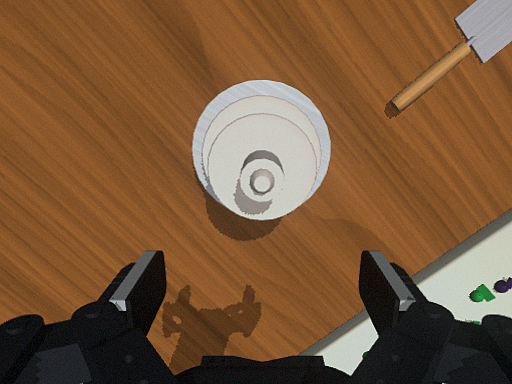

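apply_moves --pt "0.012 0.01 -0.002 0 0 0 0.085" --pt "0.018 0.015 -0.004 0 0 0 0.085" --pt "0.02 0.0165 -0.007 0 0 0 0.085" --pt "0.02 0.0165 -0.01 0 0 0 0.085" --pt "0.02 0.0165 -0.01 0 0 0 0.085" --pt "0.02 0.0165 -0.01 0 0 0 0.085" --pt "0.02 0.0165 -0.01 0 0 0 0.085" --pt "0.02 0.0165 -0.01 0 0 0 0.085" --pt "0.018 0.015 -0.01 0 0 0 0.085" --pt "0.015 0.013 -0.01 0 0 0 0.085" --pt "0 0 0 0 0 0 0.085" --pt "0 0 0 0 0 0 0.085"

```text
time_s: 21.67
tcp_pos: [619.9, -150.6, 204.7]
eef_rot: [-2.858, -1.298, 0.004]
ft_force: [0.4, 0.1, -0.5]
finger_gap: 0.996
```

apply_moves --pt "0 0 0 0 0 0 0.085" --pt "0 0 0 0 0 0 0.085"

```text
time_s: 21.83
tcp_pos: [620.1, -152.5, 207.3]
eef_rot: [2.862, 1.295, -0.0]
ft_force: [-0.2, -0.3, -0.1]
finger_gap: 0.999
```

```bash
python3 look.py S1;  python3 fit.py S1 621 -152 19 42
```

```text
t 21.83 tcp [ 620.12 -152.46  207.31] xax [ 0.66   0.751 -0.   ] zax [ 0.e+00 -3.e-04 -1.e+00] q [-0.445  0.219  0.18   1.532 -0.     1.846] F [-0.2 -0.3 -0.1] gap 0.999
tcp px [[262. 256.]]
S1 centre [ 620.3  -151.18] R 41.33 exp 42.0 inliers 1.0 228
```

View pics/S1.png

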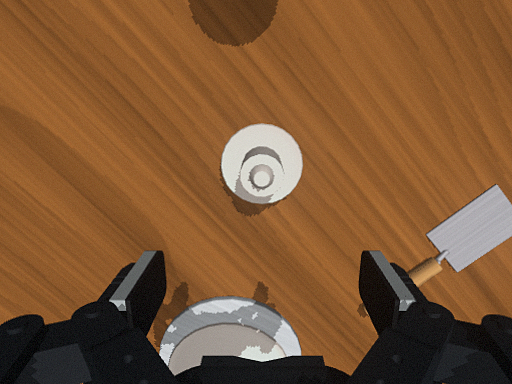

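Small tier is at px (262,163) with its spigot at (262,176). The spatula is off at (470,240). Centre (620.5, -151.1), R 41.3 mm (42 expected).

apply_moves --pt "0.0003 0.0007 -0.015 0 0 0 0.085" --pt "0.0002 0.0006 -0.015 0 0 0 0.085" --pt "0 0 -0.018 0 0 0 0.085" --pt "0 0 -0.018 0 0 0 0.085" --pt "0 0 -0.018 0 0 0 0.085" --pt "0 0 -0.018 0 0 0 0.085" --pt "0 0 -0.018 0 0 0 0.085" --pt "0 0 -0.018 0 0 0 0.085" --pt "0 0 -0.015 0 0 0 0.085" --pt "0 0 -0.013 0 0 0 0.085" --pt "0 0 -0.012 0 0 0 0.085" --pt "0 0 0 0 0 0 0.085"

```text
time_s: 22.88
tcp_pos: [619.6, -150.3, 26.6]
eef_rot: [-2.86, -1.295, 0.003]
ft_force: [-0.4, -0.3, -1.0]
finger_gap: 0.995
```

apply_moves --pt "0 0 0 0 0 0 0.085" --pt "0 0 0 0 0 0 0.03" --pt "0 0 0 0 0 0 0.03" --pt "0 0 0 0 0 0 0.03" --pt "0 0 0 0 0 0 0.03" --pt "0 0 0 0 0 0 0.03" --pt "0 0 0 0 0 0 0.03" --pt "0 0 0 0 0 0 0.03" --pt "0 0 0 0 0 0 0.03" --squeeze 50

```text
time_s: 23.63
tcp_pos: [621.6, -150.7, 30.2]
eef_rot: [2.861, 1.296, 0.001]
ft_force: [-1.6, 1.3, 6.6]
finger_gap: 0.455
```

```bash
python3 look.py S2
```

```text
t 23.63 tcp [ 621.62 -150.7    30.21] xax [0.659 0.752 0.   ] zax [ 1.2e-03 -7.0e-04 -1.0e+00] q [-0.442  0.281 -0.072  1.216 -0.     1.849] F [-1.6  1.3  6.6] gap 0.455
tcp px [[262. 256.]]
```

View pics/S2.png

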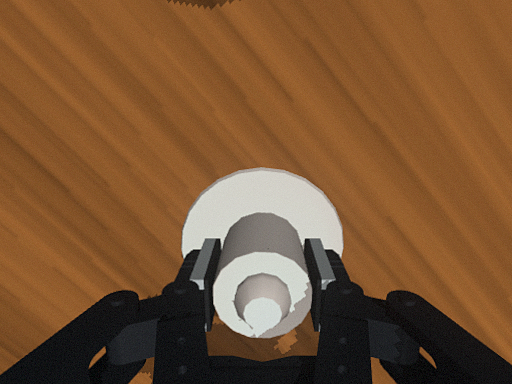

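apply_moves --pt "0 0 0.005 0 0 0 0.03" --pt "0 0 0.01 0 0 0 0.03" --pt "0 0 0.018 0 0 0 0.03" --pt "0 0 0.022 0 0 0 0.03" --pt "0 0 0.022 0 0 0 0.03" --pt "0 0 0.022 0 0 0 0.03" --pt "0 0 0.022 0 0 0 0.03" --pt "0 0 0.022 0 0 0 0.03" --pt "0 0 0.022 0 0 0 0.03" --pt "0 0 0.016 0 0 0 0.03" --pt "0 0 0.009 0 0 0 0.03" --pt "0 0 0 0 0 0 0.03"

```text
time_s: 24.68
tcp_pos: [622.0, -150.9, 221.9]
eef_rot: [2.859, 1.295, 0.004]
ft_force: [0.2, -0.5, -2.6]
finger_gap: 0.45
```

apply_moves --pt "0 0 0 0 0 0 0.03" --pt "0 0 0 0 0 0 0.03"

```text
time_s: 24.85
tcp_pos: [620.6, -150.3, 217.6]
eef_rot: [-2.86, -1.296, 0.002]
ft_force: [0.5, 0.1, -2.6]
finger_gap: 0.455
```

```bash
python3 look.py S3; python3 held.py S3 209 42
```

```text
t 24.85 tcp [ 620.6  -150.27  217.65] xax [ 0.659  0.752 -0.001] zax [-1.8e-03  8.0e-04 -1.0e+00] q [-0.442  0.224  0.204  1.553 -0.     1.849] F [ 0.5  0.1 -2.6] gap 0.455
tcp px [[262. 256.]]
free fit [ 621.58 -149.39] 40.12 22 resid 0.22
```

View pics/S3.png

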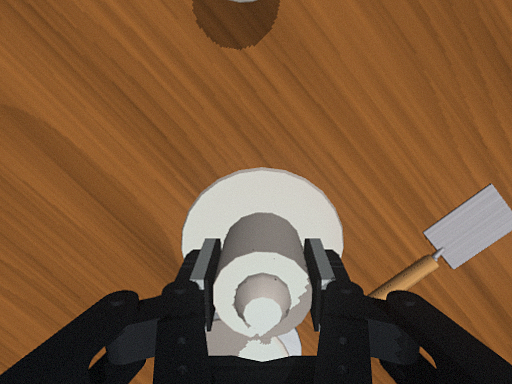

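apply_moves --pt "-0.0092 -0.0077 0 0 0 0 0.03" --pt "-0.0165 -0.0138 0 0 0 0 0.03" --pt "-0.0184 -0.0154 0 0 0 0 0.03" --pt "-0.0184 -0.0154 0 0 0 0 0.03" --pt "-0.0184 -0.0154 0 0 0 0 0.03" --pt "-0.0184 -0.0154 0 0 0 0 0.03" --pt "-0.0184 -0.0154 0 0 0 0 0.03" --pt "-0.0184 -0.0154 0 0 0 0 0.03" --pt "-0.0184 -0.0154 0 0 0 0 0.03" --pt "-0.0147 -0.0123 0 0 0 0 0.03" --pt "-0.0092 -0.0077 0 0 0 0 0.03" --pt "-0.0055 -0.0046 0 0 0 0 0.03"

```text
time_s: 25.9
tcp_pos: [436.1, -304.9, 218.3]
eef_rot: [-2.861, -1.294, 0.001]
ft_force: [-0.1, -0.7, -2.6]
finger_gap: 0.456
```

apply_moves --pt "0 0 0 0 0 0 0.03" --pt "0 0 0 0 0 0 0.03" --pt "0 0 0 0 0 0 0.03" --pt "0 0 0 0 0 0 0.03" --pt "0 0 0 0 0 0 0.03" --pt "0 0 0 0 0 0 0.03"

```text
time_s: 26.4
tcp_pos: [437.6, -304.0, 219.1]
eef_rot: [-2.861, -1.298, -0.0]
ft_force: [0.2, 0.3, -2.4]
finger_gap: 0.453
```

```bash
python3 look.py S4; python3 look.py S4t top
```

```text
t 26.4 tcp [ 437.6 -304.   219.1] xax [0.659 0.752 0.   ] zax [ 0.  0. -1.] q [-0.853 -0.103 -0.132  1.542  0.     1.437] F [ 0.2  0.3 -2.4] gap 0.453
tcp px [[262. 256.]]
t 26.45 tcp [ 437.54 -304.06  219.1 ] xax [0.659 0.752 0.   ] zax [ 1.e-04  0.e+00 -1.e+00] q [-0.853 -0.103 -0.132  1.542  0.     1.437] F [ 0.5  0.5 -2.8] gap 0.453
tcp px [[368. 229.]]
```

View pics/S4.png

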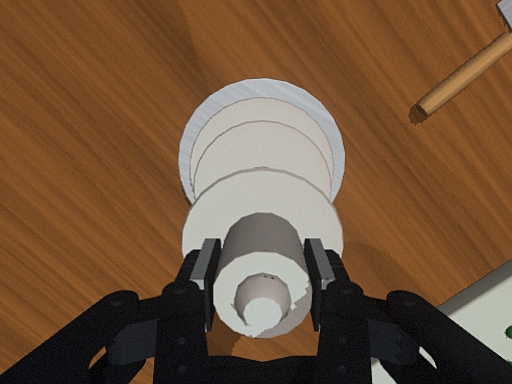

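The small tier is concentric with the stack below, all circles lying on column x ≈ 262. Lowering to the expected TCP z ≈ 180.2.

apply_moves --pt "0 0 -0.006 0 0 0 0.03" --pt "0 0 -0.008 0 0 0 0.03" --pt "0 0 -0.007 0 0 0 0.03" --pt "0 0 -0.004 0 0 0 0.03" --pt "0 0 -0.004 0 0 0 0.03" --pt "0 0 -0.003 0 0 0 0.03" --pt "0 0 -0.002 0 0 0 0.03" --pt "0 0 -0.001 0 0 0 0.03" --pt "0 0 0 0 0 0 0.03" --pt "0 0 0 0 0 0 0.03"

```text
time_s: 27.33
tcp_pos: [437.3, -304.5, 184.3]
eef_rot: [2.861, 1.296, 0.0]
ft_force: [-0.5, 0.7, -2.0]
finger_gap: 0.451
```

apply_moves --pt "0 0 -0.001 0 0 0 0.03" --pt "0 0 -0.001 0 0 0 0.03" --pt "0 0 -0.001 0 0 0 0.03" --pt "0 0 0 0 0 0 0.03" --pt "0 0 0 0 0 0 0.03"

```text
time_s: 27.75
tcp_pos: [437.2, -304.4, 181.0]
eef_rot: [-2.862, -1.296, -0.0]
ft_force: [-0.2, 0.3, -2.4]
finger_gap: 0.452
```

apply_moves --pt "0 0 -0.001 0 0 0 0.03" --pt "0 0 0 0 0 0 0.03" --pt "0 0 0 0 0 0 0.03"

```text
time_s: 28.0
tcp_pos: [437.3, -304.5, 180.2]
eef_rot: [2.861, 1.296, 0.0]
ft_force: [0.1, -0.2, -1.2]
finger_gap: 0.45
```

apply_moves --pt "0 0 -0.0008 0 0 0 0.03" --pt "0 0 0 0 0 0 0.03" --pt "0 0 0 0 0 0 0.03"

```text
time_s: 28.25
tcp_pos: [437.4, -304.6, 180.1]
eef_rot: [2.861, 1.296, 0.0]
ft_force: [-1.4, 2.1, 5.2]
finger_gap: 0.448
```

Contact at 180.1 with Fz +5.2 N, so it is seated. Releasing and rising.

apply_moves --pt "0 0 0.0006 0 0 0 0.03" --pt "0 0 0 0 0 0 0.045" --pt "0 0 0 0 0 0 0.06" --pt "0 0 0 0 0 0 0.085" --pt "0 0 0 0 0 0 0.085" --pt "0 0 0 0 0 0 0.085" --pt "0 0 0 0 0 0 0.085" --pt "0 0 0 0 0 0 0.085"

```text
time_s: 28.92
tcp_pos: [437.2, -304.4, 179.9]
eef_rot: [2.862, 1.296, 0.0]
ft_force: [-0.5, 0.2, -0.4]
finger_gap: 0.993
```

apply_moves --pt "0 0 0.008 0 0 0 0.085" --pt "0 0 0.012 0 0 0 0.085" --pt "0 0 0.02 0 0 0 0.085" --pt "0 0 0.02 0 0 0 0.085" --pt "0 0 0.02 0 0 0 0.085" --pt "0 0 0.02 0 0 0 0.085" --pt "0 0 0.02 0 0 0 0.085" --pt "0 0 0.015 0 0 0 0.085" --pt "0 0 0.01 0 0 0 0.085" --pt "0 0 0 0 0 0 0.085" --pt "0 0 0 0 0 0 0.085" --pt "0 0 0 0 0 0 0.085"

```text
time_s: 29.92
tcp_pos: [437.2, -304.3, 324.6]
eef_rot: [-2.861, -1.296, 0.0]
ft_force: [0.0, 0.4, 0.8]
finger_gap: 0.998
```

```bash
python3 look.py S5
python3 - <<'E'
from h import *
d=dict(np.load("pics/S5.npz")); print(proj(d,[[437.5,-304,220],[437.6,-303.7,30]]))
E
```

```text
t 29.92 tcp [ 437.17 -304.32  324.63] xax [0.659 0.752 0.   ] zax [-2.e-04  2.e-04 -1.e+00] q [-0.854 -0.057  0.105  1.733  0.     1.437] F [0.  0.4 0.8] gap 0.998
tcp px [[262. 256.]]
[[262.11673664 189.91573157]
 [262.19343093 146.93433038]]
```

View pics/S5.png

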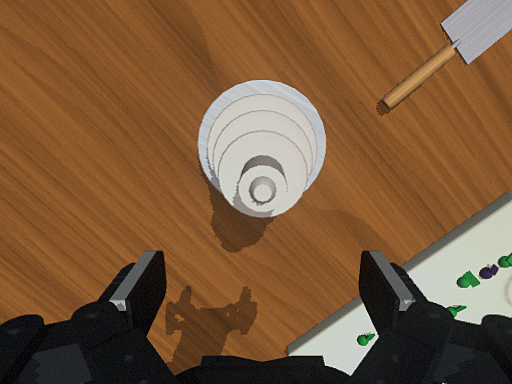

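apply_moves --pt "0.0058 0.0132 0 0 0 0 0.085" --pt "0.0093 0.0211 0 0 0 0 0.085" --pt "0.0116 0.0264 0 0 0 0 0.085" --pt "0.0116 0.0264 -0.005 0 0 0 0.085" --pt "0.0116 0.0264 -0.009 0 0 0 0.085" --pt "0.0116 0.0264 -0.009 0 0 0 0.085" --pt "0.0116 0.0264 -0.009 0 0 0 0.085" --pt "0.0116 0.0264 -0.009 0 0 0 0.085" --pt "0.0116 0.0264 -0.009 0 0 0 0.085" --pt "0.0116 0.0264 -0.009 0 0 0 0.085" --pt "0.0116 0.0264 -0.009 0 0 0 0.085" --pt "0.0116 0.0264 -0.009 0 0 0 0.085"

```text
time_s: 30.97
tcp_pos: [568.2, -4.5, 246.6]
eef_rot: [-2.861, -1.296, 0.002]
ft_force: [0.1, -0.7, 0.1]
finger_gap: 0.995
```

apply_moves --pt "0.0116 0.0264 -0.009 0 0 0 0.085" --pt "0.0116 0.0264 -0.009 0 0 0 0.085" --pt "0.0116 0.0264 -0.009 0 0 0 0.085" --pt "0.0116 0.0264 -0.009 0 0 0 0.085" --pt "0.0116 0.0264 -0.009 0 0 0 0.085" --pt "0.0093 0.0211 -0.007 0 0 0 0.085" --pt "0.0058 0.0132 -0.005 0 0 0 0.085" --pt "0 0 0 0 0 0 0.085" --pt "0 0 0 0 0 0 0.085" --pt "0 0 0 0 0 0 0.085" --pt "0 0 0 0 0 0 0.085"

```text
time_s: 31.88
tcp_pos: [641.3, 159.3, 191.2]
eef_rot: [2.862, 1.295, 0.0]
ft_force: [-0.6, -0.3, -0.2]
finger_gap: 0.993
```

```bash
python3 look.py F1;  python3 fit.py F1 641 159 18 27
```

```text
t 31.88 tcp [641.29 159.32 191.25] xax [ 0.66   0.751 -0.   ] zax [ 2.e-04 -3.e-04 -1.e+00] q [ 0.046  0.288  0.23   1.513 -0.     2.338] F [-0.6 -0.3 -0.2] gap 0.993
tcp px [[262. 256.]]
F1 centre [638.94 161.37] R 26.99 exp 27.0 inliers 0.78 190
```

View pics/F1.png

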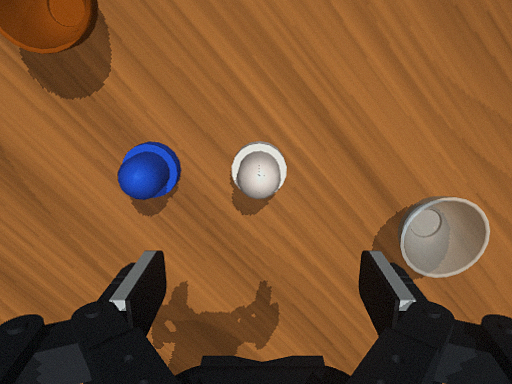

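```bash
python3 - <<'E'
from h import *
d=dict(np.load("pics/F1.npz")); X=cloud(d)
hsv=cv2.cvtColor(d["img"],cv2.COLOR_RGB2HSV)
m=((hsv[...,1]<60)&(hsv[...,2]>110)).astype(np.uint8)
n,l,st,c=cv2.connectedComponentsWithStats(m); i=l[169,259]; print(st[i],c[i])
h=cv2.convexHull(np.argwhere(l==i)[:,::-1].astype(np.int32)).reshape(-1,2)
h=h[h[:,1]<172]; c0=np.array([259,170]); h=h+0.5*(h-c0)/np.linalg.norm(h-c0,axis=1)[:,None]
P=onplane(d,h,18)[:,:2]; print("foot",circ(P),len(P))
b=(hsv[...,0]>100)&(hsv[...,0]<130)&(hsv[...,1]>120); 
print("blue px",np.argwhere(b).mean(0)[::-1]); print(onplane(d,[(155,165)],18))
print(proj(d,[[639.5,161.5,61],[639.5,161.5,18]]))
Q=X[l==i]; print("top",Q[np.nanargmax(Q[:,2])])
E
python3 - <<'E'
import cv2
im=cv2.imread("pics/F1.png")[120:230,110:310]; cv2.imwrite("pics/F1c.png",cv2.resize(im,None,fx=4,fy=4,interpolation=cv2.INTER_CUBIC))
E
```

```text
[ 232  141   55   57 2349] [259.18475947 168.90421456]
foot (array([640.06567827, 162.40718646]), np.float64(26.37599833636806)) 16
blue px [148.08841175 192.94316388]
[[566.72313382 230.64183834  18.        ]]
[[258.7135318  180.9727846 ]
 [259.17095072 168.96536055]]
top [637.96787894 158.12106183  60.98915669]
```

View pics/F1c.png

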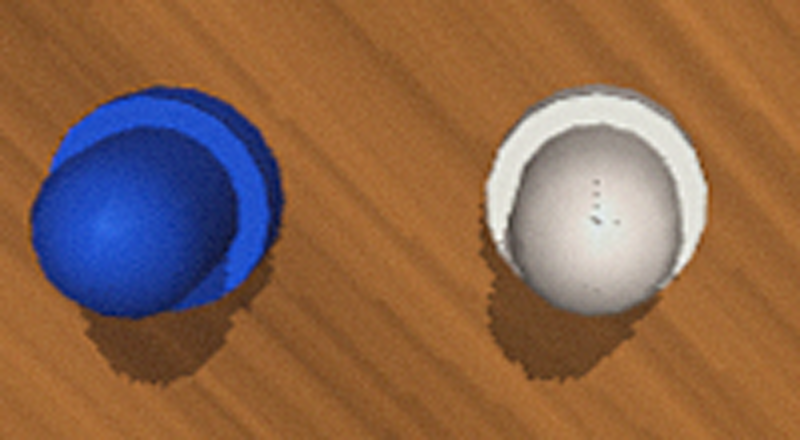

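White finial: foot at px (259,169), dome around (259,175). Blue is at (148,172), about 100 mm away, so the fingers miss it by roughly 19 mm. The glass bowl is at (445,237). The fit gives about (638.8, 161.2), with R 27.0 mm matching the 27 expected. Descending to TCP z ≈ 22, which is above the 18 mm foot.

apply_moves --pt "-0.0012 0.001 -0.012 0 0 0 0.085" --pt "-0.0013 0.0009 -0.014 0 0 0 0.085" --pt "0 0 -0.018 0 0 0 0.085" --pt "0 0 -0.018 0 0 0 0.085" --pt "0 0 -0.018 0 0 0 0.085" --pt "0 0 -0.018 0 0 0 0.085" --pt "0 0 -0.018 0 0 0 0.085" --pt "0 0 -0.016 0 0 0 0.085" --pt "0 0 -0.014 0 0 0 0.085" --pt "0 0 -0.012 0 0 0 0.085" --pt "0 0 -0.01 0 0 0 0.085" --pt "0 0 0 0 0 0 0.085"

```text
time_s: 32.93
tcp_pos: [637.7, 161.8, 20.7]
eef_rot: [-2.861, -1.296, 0.004]
ft_force: [-0.6, -0.3, -0.6]
finger_gap: 0.997
```

apply_moves --pt "0 0 0 0 0 0 0.085" --pt "0 0 0 0 0 0 0.085" --pt "0 0 0 0 0 0 0.085"

```text
time_s: 33.18
tcp_pos: [639.7, 162.2, 24.2]
eef_rot: [2.861, 1.296, 0.003]
ft_force: [-0.9, -0.3, 0.2]
finger_gap: 0.998
```

```bash
python3 look.py F2a
```

```text
t 33.18 tcp [639.73 162.16  24.17] xax [0.659 0.752 0.001] zax [ 0.0018 -0.     -1.    ] q [ 0.051  0.345 -0.008  1.216 -0.     2.341] F [-0.9 -0.3  0.2] gap 0.998
tcp px [[262. 256.]]
```

View pics/F2a.png

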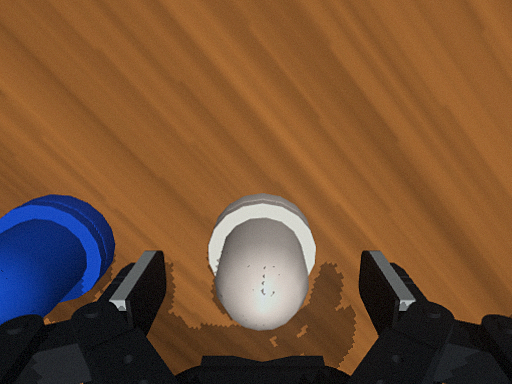

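Finial centred between the pads at px (263,262), and blue is beside the left finger but not touched. Closing.

apply_moves --pt "0 0 0 0 0 0 0.03" --pt "0 0 0 0 0 0 0.03" --pt "0 0 0 0 0 0 0.03" --pt "0 0 0 0 0 0 0.03" --pt "0 0 0 0 0 0 0.03" --pt "0 0 0 0 0 0 0.03" --pt "0 0 0 0 0 0 0.03" --pt "0 0 0 0 0 0 0.03" --pt "0 0 0 0 0 0 0.03" --squeeze 40

```text
time_s: 33.98
tcp_pos: [639.2, 162.1, 23.4]
eef_rot: [2.861, 1.296, 0.001]
ft_force: [0.4, 0.4, 4.3]
finger_gap: 0.452
```

```bash
python3 look.py F2
```

```text
t 33.98 tcp [639.21 162.13  23.35] xax [0.659 0.752 0.   ] zax [ 7.e-04 -1.e-04 -1.e+00] q [ 0.051  0.346 -0.008  1.216 -0.     2.341] F [0.4 0.4 4.3] gap 0.452
tcp px [[262. 256.]]
```

View pics/F2.png

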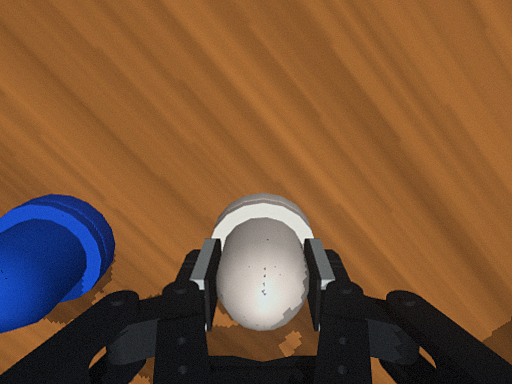

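apply_moves --pt "0 0 0.005 0 0 0 0.03" --pt "0 0 0.01 0 0 0 0.03" --pt "0 0 0.02 0 0 0 0.03" --pt "0 0 0.025 0 0 0 0.03" --pt "0 0 0.025 0 0 0 0.03" --pt "0 0 0.025 0 0 0 0.03" --pt "0 0 0.025 0 0 0 0.03" --pt "0 0 0.025 0 0 0 0.03" --pt "0 0 0.025 0 0 0 0.03" --pt "0 0 0.025 0 0 0 0.03" --pt "0 0 0.02 0 0 0 0.03" --pt "0 0 0.015 0 0 0 0.03"

```text
time_s: 35.03
tcp_pos: [639.0, 162.2, 270.8]
eef_rot: [2.861, 1.296, 0.003]
ft_force: [0.6, -0.3, -1.3]
finger_gap: 0.453
```

apply_moves --pt "0 0 0 0 0 0 0.03" --pt "0 0 0 0 0 0 0.03" --pt "0 0 0 0 0 0 0.03" --pt "0 0 0 0 0 0 0.03" --pt "0 0 0 0 0 0 0.03"

```text
time_s: 35.45
tcp_pos: [638.3, 162.1, 266.4]
eef_rot: [-2.861, -1.296, 0.003]
ft_force: [-0.5, 0.5, -0.8]
finger_gap: 0.453
```

```bash
python3 look.py F3
python3 - <<'E'
from h import *
d=dict(np.load("pics/F3.npz"))
# expected circle of foot top (z=tcp-23.35+18) centred at tcp
import math
from workcell import robot
s=robot.sense(); t=s["tcp_pos"]
a=np.linspace(0,2*np.pi,60); 
for z,r in((18,27),(0,27)):
    P=np.c_[t[0]+r*np.cos(a),t[1]+r*np.sin(a),np.full(60,t[2]-23.35+z)]
    p=proj(d,P); print(z,"top",p[:,1].min(),"left",p[:,0].min(),"right",p[:,0].max())
E
```

```text
t 35.45 tcp [638.35 162.11 266.41] xax [ 0.659  0.752 -0.002] zax [-2.2e-03 -2.0e-04 -1.0e+00] q [ 0.051  0.307  0.389  1.656 -0.     2.341] F [-0.5  0.5 -0.8] gap 0.453
tcp px [[262. 256.]]
18 top 198.6063371443806 left 206.5867824038255 right 317.44626618202767
0 top 187.34847743716236 left 211.99102549290123 right 312.22517945090664
```

View pics/F3.png

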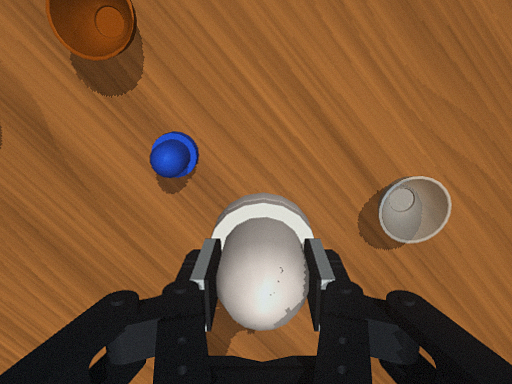

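apply_moves --pt "-0.0057 -0.0132 0 0 0 0 0.03" --pt "-0.0091 -0.0211 0 0 0 0 0.03" --pt "-0.0114 -0.0264 0 0 0 0 0.03" --pt "-0.0114 -0.0264 0 0 0 0 0.03" --pt "-0.0114 -0.0264 0 0 0 0 0.03" --pt "-0.0114 -0.0264 0 0 0 0 0.03" --pt "-0.0114 -0.0264 0 0 0 0 0.03" --pt "-0.0114 -0.0264 0 0 0 0 0.03" --pt "-0.0114 -0.0264 0 0 0 0 0.03" --pt "-0.0114 -0.0264 0 0 0 0 0.03" --pt "-0.0114 -0.0264 0 0 0 0 0.03" --pt "-0.0114 -0.0264 0 0 0 0 0.03"

```text
time_s: 36.5
tcp_pos: [509.2, -137.2, 267.5]
eef_rot: [-2.861, -1.296, 0.0]
ft_force: [0.5, -0.2, -1.2]
finger_gap: 0.454
```

apply_moves --pt "-0.0114 -0.0264 0 0 0 0 0.03" --pt "-0.0114 -0.0264 0 0 0 0 0.03" --pt "-0.0114 -0.0264 0 0 0 0 0.03" --pt "-0.0114 -0.0264 0 0 0 0 0.03" --pt "-0.0114 -0.0264 0 0 0 0 0.03" --pt "-0.0091 -0.0211 0 0 0 0 0.03" --pt "-0.0054 -0.0132 0 0 0 0 0.03" --pt "0 0 0 0 0 0 0.03" --pt "0 0 0 0 0 0 0.03" --pt "0 0 0 0 0 0 0.03" --pt "0 0 0 0 0 0 0.03" --pt "0 0 0 0 0 0 0.03"

```text
time_s: 37.5
tcp_pos: [439.1, -301.6, 268.0]
eef_rot: [2.861, 1.298, 0.0]
ft_force: [0.3, 0.9, -2.3]
finger_gap: 0.446
```

```bash
python3 look.py F4; python3 look.py F4s scene
```

```text
t 37.5 tcp [ 439.12 -301.56  268.  ] xax [0.658 0.753 0.   ] zax [ 2.e-04  0.e+00 -1.e+00] q [-0.848 -0.09  -0.031  1.63   0.     1.442] F [ 0.3  0.9 -2.3] gap 0.446
tcp px [[262. 256.]]
t 37.55 tcp [ 439.08 -301.7   268.02] xax [0.658 0.753 0.   ] zax [ 2.e-04 -1.e-04 -1.e+00] q [-0.848 -0.09  -0.031  1.63   0.     1.442] F [ 0.9  0.  -1.8] gap 0.452
tcp px [[173.  78.]]
```

View pics/F4.png

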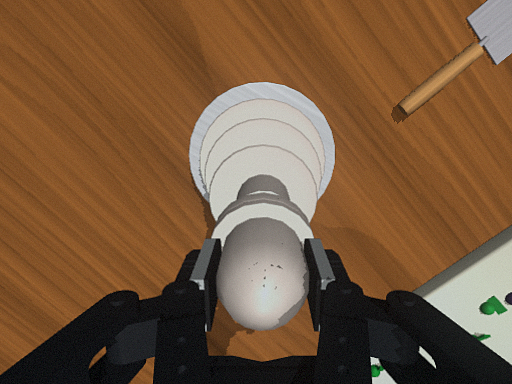

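Run:
```python
import cv2
im=cv2.imread("pics/F4s.png")[50:180,110:260]; cv2.imwrite("pics/F4sc.png",cv2.resize(im,None,fx=4,fy=4,interpolation=cv2.INTER_CUBIC))
```

```text
(no output)
```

View pics/F4sc.png

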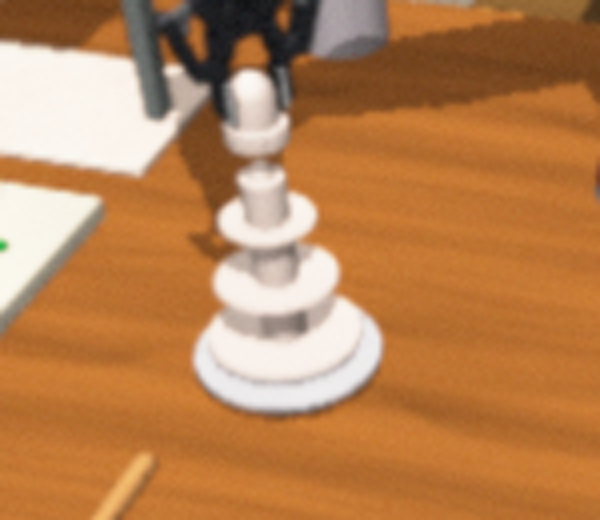

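The finial is over the stack, aligned on column x ≈ 262 and in line in the scene view. Lowering to the expected TCP z ≈ 233.4.

apply_moves --pt "-0.0004 -0.0008 -0.006 0 0 0 0.03" --pt "0 0 -0.007 0 0 0 0.03" --pt "0 0 -0.006 0 0 0 0.03" --pt "0 0 -0.004 0 0 0 0.03" --pt "0 0 -0.003 0 0 0 0.03" --pt "0 0 -0.002 0 0 0 0.03" --pt "0 0 -0.002 0 0 0 0.03" --pt "0 0 -0.001 0 0 0 0.03" --pt "0 0 0 0 0 0 0.03" --pt "0 0 0 0 0 0 0.03"

```text
time_s: 38.43
tcp_pos: [438.3, -303.4, 237.1]
eef_rot: [2.861, 1.296, 0.0]
ft_force: [-0.0, 0.5, -2.0]
finger_gap: 0.451
```

apply_moves --pt "0 0 -0.001 0 0 0 0.03" --pt "0 0 -0.001 0 0 0 0.03" --pt "0 0 0 0 0 0 0.03" --pt "0 0 0 0 0 0 0.03"

```text
time_s: 38.77
tcp_pos: [438.2, -303.3, 234.9]
eef_rot: [2.862, 1.296, 0.0]
ft_force: [0.2, -0.2, -1.7]
finger_gap: 0.457
```

apply_moves --pt "0 0 -0.001 0 0 0 0.03" --pt "0 0 0 0 0 0 0.03" --pt "0 0 0 0 0 0 0.03"

```text
time_s: 39.02
tcp_pos: [438.2, -303.3, 233.9]
eef_rot: [2.862, 1.297, 0.0]
ft_force: [-0.1, -0.4, -1.5]
finger_gap: 0.452
```

apply_moves --pt "0 0 -0.001 0 0 0 0.03" --pt "0 0 0 0 0 0 0.03" --pt "0 0 0 0 0 0 0.03"

```text
time_s: 39.27
tcp_pos: [438.4, -303.5, 233.3]
eef_rot: [2.861, 1.296, 0.0]
ft_force: [1.0, -0.8, 2.7]
finger_gap: 0.453
```

Contact at 233.3 as predicted. Releasing and rising.

apply_moves --pt "0 0 0.0003 0 0 0 0.03" --pt "0 0 0 0 0 0 0.045" --pt "0 0 0 0 0 0 0.06" --pt "0 0 0 0 0 0 0.085" --pt "0 0 0 0 0 0 0.085" --pt "0 0 0 0 0 0 0.085" --pt "0 0 0 0 0 0 0.085" --pt "0 0 0 0 0 0 0.085"

```text
time_s: 39.93
tcp_pos: [438.2, -303.3, 233.2]
eef_rot: [2.862, 1.296, 0.0]
ft_force: [-0.4, -0.5, 0.3]
finger_gap: 0.997
```

apply_moves --pt "0 0 0.008 0 0 0 0.085" --pt "0 0 0.012 0 0 0 0.085" --pt "0 0 0.02 0 0 0 0.085" --pt "0 0 0.02 0 0 0 0.085" --pt "0 0 0.02 0 0 0 0.085" --pt "0 0 0.02 0 0 0 0.085" --pt "0 0 0.02 0 0 0 0.085" --pt "0 0 0.01 0 0 0 0.085" --pt "0 0 0 0 0 0 0.085" --pt "0 0 0 0 0 0 0.085" --pt "0 0 0 0 0 0 0.085" --pt "0 0 0 0 0 0 0.085"

```text
time_s: 40.93
tcp_pos: [438.0, -303.0, 362.2]
eef_rot: [-2.86, -1.296, 0.001]
ft_force: [1.2, 0.2, -0.6]
finger_gap: 0.992
```

```bash
python3 look.py F5; python3 look.py F5s scene;  python3 look.py F5t top
python3 - <<'E'
import cv2
im=cv2.imread("pics/F5s.png")[60:230,90:290]; cv2.imwrite("pics/F5sc.png",cv2.resize(im,None,fx=3.5,fy=3.5,interpolation=cv2.INTER_CUBIC))
from h import *
d=dict(np.load("pics/F5s.npz")); print(proj(d,[[437.5,-304,z] for z in (271,210,150,90,30)]).round(1).tolist())
d=dict(np.load("pics/F5.npz")); print(proj(d,[[437.5,-304,z] for z in (271,228)]).round(1).tolist())
E
```

```text
t 40.93 tcp [ 438.04 -303.04  362.17] xax [0.659 0.752 0.   ] zax [-0.001   0.0011 -1.    ] q [-0.851 -0.024  0.208  1.804 -0.     1.44 ] F [ 1.2  0.2 -0.6] gap 0.992
tcp px [[262. 256.]]
t 40.98 tcp [ 438.   -303.03  362.22] xax [0.659 0.752 0.   ] zax [-0.001   0.0011 -1.    ] q [-0.851 -0.024  0.208  1.804 -0.     1.44 ] F [-0.5  0.1  0.2] gap 0.997
tcp px [[169.  51.]]
t 41.03 tcp [ 438.02 -303.08  362.36] xax [0.659 0.752 0.   ] zax [-9.e-04  9.e-04 -1.e+00] q [-0.851 -0.024  0.209  1.804 -0.     1.44 ] F [-1.   1.  -0.1] gap 0.996
tcp px [[379. 224.]]
[[172.8, 77.3], [175.2, 93.6], [177.4, 108.7], [179.5, 123.0], [181.5, 136.6]]
[[262.5, 197.3], [262.6, 181.5]]
```

View pics/F5.png

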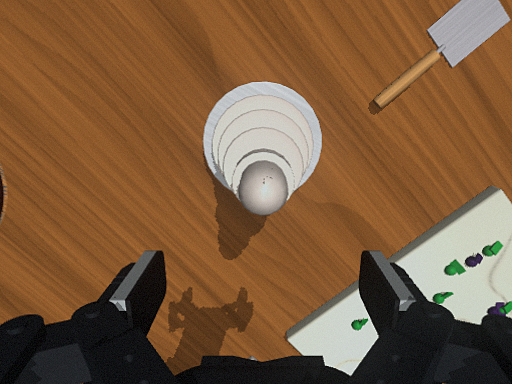

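View pics/F5sc.png

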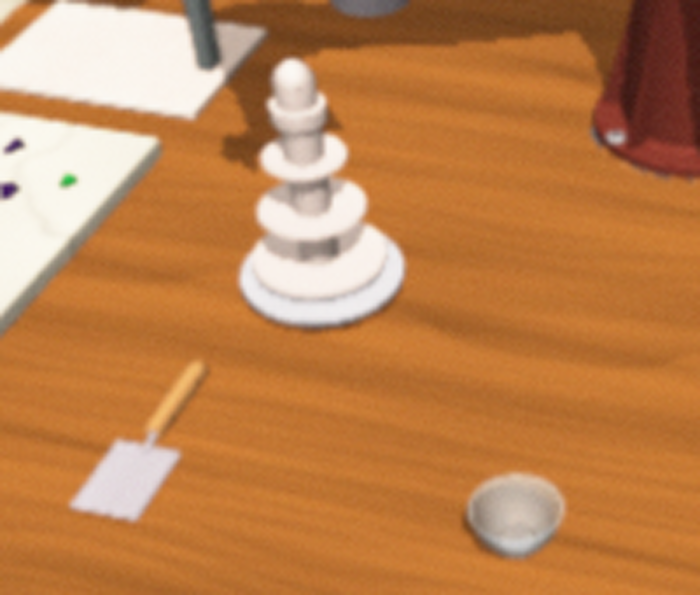

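Run:
```python
from h import *
a=cv2.imread("pics/top0.png").astype(int); b=cv2.imread("pics/F5t.png").astype(int)
df=abs(a-b).max(2)
for n,(u,v) in dict(glass=(268,148),amber=(156,181),knife=(373,162),purple=(139,244),blue=(200,197)).items():
    print(n,"changed px",(df[v-28:v+28,u-18:u+18]>40).sum())
from workcell import hand_in
print(hand_in())
```

```text
glass changed px 0
amber changed px 0
knife changed px 0
purple changed px 0
blue changed px 159
the job is handed in; nothing more can be done
None
```

Run:
```python
import cv2,numpy as np
for f in("top0","F5t"):
    h=cv2.cvtColor(cv2.imread(f"pics/{f}.png"),cv2.COLOR_BGR2HSV)[175:220,180:220]
    m=(h[...,0]>100)&(h[...,0]<130)&(h[...,1]>120); print(f,np.argwhere(m).mean(0)[::-1]+[180,175],m.sum())
```

```text
top0 [199.71830986 196.31690141] 142
F5t [199.78082192 196.39726027] 146
```

The stand is built on the turntable and handed in at about 41 s of the 112 s allowed: large tier, middle tier, small tier and finial, one piece at a time. Each piece was lowered until it touched, let go of, and left before the next was fetched.

**Seating:** each piece made contact within about 0.2 mm of the tool height predicted for full seating (TCP z 56.7, 120.3, 180.1 and 233.3 mm). In the last wrist and scene views the stack stands straight. The finial's tip lies within about 1 pixel of where it should project, so I put it within about 2 mm of centre. I did not measure tilt; I judged it from the pictures.

**Bystanders:** comparing top views from before and after, nothing changed around the two bowls, the spatula or the purple look-alike. The check around the blue finial flagged 159 changed pixels. Its own centre moved less than 0.1 pixel, so the change is most likely the white finial being taken from beside it.

**Disagreements between checks:**
- The first overhead and side views differed by about 5 mm, so I used close wrist views instead.
- Two circle fits were thrown off by the turntable showing behind the white plate: one with the large tier held over it and one after it was placed. I set them aside in favour of the spigot position and contact height.
- The held finial appeared about 2 mm off-centre in the jaws, so I shifted the placing to allow for it.

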